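# Make the rotary flap press ready for a batch

### The arm

A 6-joint arm with a two-finger parallel gripper is mounted at the origin on the work surface. World frame = base frame: x ahead of the robot, y to its left, z up, the work surface at z = 0. Lengths are in m, angles in rad, forces in N, time in s.
With the tool pointing down it reaches from about 0.375 to 0.975 m from the base axis. Payload 3.8 kg.
Tool frame: the origin (TCP) lies midway between the tips of the shut fingers; the grasp point (between the pads) lies 19 mm behind it; z points along the fingers, y is the line along which they close (so a half turn about z gives the same grasp; the last joint's range is limited). The gripper opens to 85 mm and grips with 20 to 120 N. Pads are 22 mm wide; open, the fingers measure 114 mm over their backs; the gripper's body (76 mm by 85 mm) begins 54 mm behind the grasp point. The pads swing forward as they close: fully open they stand 13 mm farther back than shut.
Start: joints at [1.208, 0.264, 1.604, -0, 1.274, -0.037], TCP at [0.216, 0.639, 0.231] pointing down, gripper open.
Joint ranges: [-2.63, 2.63], [-0.94, 2.18], [0.31, 2.57], [-1.31, 4.45], [0, 2.66], [-2.55, 2.55]. Speed limits (rad/s): [2.57, 2.57, 3.14, 3.14, 3.14, 3.14].

### API

Orientations are given as a rotation vector (axis times angle).
In Python, from workcell import read_state, vision, ticket gives the robot as it stands. The module is installed in compiled form; this text tells all that it offers.
- The arm moves only by the tool jog_arm, never from a script. Its arguments are lists of equal length, an entry for each row: "turn": the turn, a rotation vector about the tool's x, y, z in rad, a list of three; "delta_pos": the shift along the tool's x, y, z in m, a list of three; "gripper": the finger opening in m, from 0 to 0.0854. In form: {"turn": [[rx, ry, rz], ...], "delta_pos": [[dx, dy, dz], ...], "gripper": [gripper, ...]}. A call has 1 to 20 rows; each row shifts and turns the commanded pose from where the row before left it, along the tool's axes as they then stand; what a row does not reach is not made up. A row lasts 1/12 s, in which the tool goes at most 41.7 mm and 7.16 degrees, less where a joint would pass 70% of its speed; a pose out of reach is approached as far as the arm can. A call with a gripper value outside its range is refused whole. The fingers move at their own pace and stop on an object; "grip_force" is the grip in N (left out, the last holds). Time passes only in rows, so rows that do not move let the fingers close. It gives the time, the measured TCP pose, the force, the opening and the grip force at its end, in the units of the state.
- read_state(): the state, without advancing time (a new reading comes with each control period).
- vision.read_camera(name): name is "scene" or "top" or "wrist"; returns the picture (480x640x3 uint8, red, green, blue); there is no depth.
- vision.calibration(name): a dict with "vfov" (degrees; the focal length in pixels is half the picture's height over the tangent of half this angle, whatever the lens; pixels are square), "cx", "cy" (the principal point, pixels), "R" (3x3) and "t" (3): a world point X has camera coordinates R X + t; the wrist camera has in their place "mount" (4x4, takes a point from camera to tool coordinates, whose origin is the TCP and whose axes are the flange's). Camera axes: x right, y down, z forward; pixel columns grow to the right and rows downward; lengths in m; the calibration is good to about 2 mm. The wrist camera is an equidistant fisheye: a pixel r from the principal point sees the ray r / f radians off the axis. A picture is of the moment at which its call begins: read the wrist's pose just before it. calibration takes no time and is no camera call.
- ticket.finish_job(): hands the job in; it is judged then, once.
The state is a dict: "time": time; "q": joint angles; "joint_vel": joint speeds; "joint_torque": joint torques, N m; "tool_pos": TCP position; "tcp_rot": TCP orientation; "wrist_force": force on the tool from outside, world axes, zero at the start; "torque": the same for the moment, N m; "width": opening from 0.0 (shut) to 1.0 (fully open); "grip_force": force on a finger pad.
Only numpy, scipy, OpenCV 4.12 (cv2) and the standard library are available. Lean on these libraries where they do the work, as an engineer would, in place of code of your own. Each camera call takes 0.05 s, during which the arm holds its last target. There are 200 camera calls.

### The job

Get the rotary flap press ready: swing its wire guard up and over until it stays open by itself, turn the round table by its black knob until the hole in its ear lines up over the hole in the yellow block, and push the red-headed pin all the way down through both. Then, with the guard still open, lay every aluminium flap form there is on the round green pad, flat and knob up, not stacked; last, lower the guard gently all the way shut, never letting it drop. Leave the iron, the yellow thread cone and the spray bottle where they stand.

Things in the scene. Friction and masses are not known exactly. Their poses are not given: they have to be found in the camera images.
- press: fixed white base plate of the press, 220 x 250 x 15 mm; origin at the centre of its underside, on the turntable's axis; its -x points to the yellow pin block, +y to the guard's hinge, z up; its yaw varies. Hinge posts 106 mm tall at x +-90, y +126 mm. The open guard leans 100 mm out beyond the hinge, up to 325 mm high (345 mm as it swings): go round it.
- pad (a point): centre of the top of the round green pad, on the turntable's axis, 45 mm above the bench. The pad is flat, with a usable radius of 104 mm inside a raised rim 5 mm high and 5 mm thick (turntable outer radius 109 mm). Axes as press.
- turntable (a joint): turn of the round table about its upright axis, rad, positive anticlockwise seen from above; 0 when the ear's hole is exactly over the block's hole; starts between 0.5 and 1.15, stops at -0.4 and 1.5. Light friction (about 0.12 N m), stays where it is left.
- ear_hole (a point): centre of the mouth (top face) of the upright 15 mm hole in the square aluminium ear of the turntable (44 x 44 x 10 mm), 138 mm from the axis, top face 45 mm above the bench.
- turn_knob (a point): grip point of the upright black knob (16 mm in diameter, fixed to the turntable, reaching from 45 to 81 mm above the bench) used to turn the table, 138 mm from its axis; the point lies 65 mm above the bench on the knob's axis. Seen from above the knob is 70 deg anticlockwise of the ear.
- lug_hole (a point): centre of the mouth of the upright 15 mm hole in the fixed yellow block (50 x 50 x 33 mm, top 33 mm above the bench, hole through to the bench); lies 138 mm from the turntable axis, on the -x side of press. The ear passes 2 mm above it. Axes as press.
- guard (a joint): opening of the wire guard, rad: 0 shut (level over the pad), stop at 2.0; its balance point is about 1.57, beyond which it rests open on its stop and before which it falls shut. Mass 0.35 kg; about 2 N at the grip lifts it.
- guard_grip (a point): middle of the orange grip bar of the guard (13 mm in diameter, 100 mm long, along the press's x), 238 mm from the hinge line and 105 mm above the bench when shut; the next wire lies 43 mm towards the hinge. Side wires are 90 mm either side. The bar can turn between finger pads.
- guard_hinge (a point): point on the guard's hinge line (which runs along the press's x), 118 mm to the +y side of the turntable's axis and 105 mm above the bench. Shut, the guard lies from here towards the press's -y; opening lifts the grip up and over to +y.
- pin_rest: fixed wooden rest block for the pin, 60 x 60 x 40 mm, with an upright 15 mm hole in the middle; origin at the centre of its underside.
- pin: steel lock pin with a red head, 100 g, standing in its rest at the start; origin at the centre of its tip (lowest point), z up along the pin. Shank 12 mm in diameter and 38 mm long with a tapered tip (6 mm wide at the very end, full width 8 mm up); collar 24 mm wide from 38 to 42 mm; round red grip 20 mm in diameter from 42 to 80 mm. Fully in, its collar rests on the ear and its tip is 7 mm above the bench.
- form1: aluminium pocket-flap form: plate 53 x 42 x 6 mm with a pointed end towards its -x, 70 g, carrying an upright blue knob 18 mm in diameter from 6 to 34 mm above its underside; origin at the centre of the underside, on the knob's axis (plate runs x -27 to +26 mm, y +-21 mm), z up when the knob is up. May be absent (None).
- form2: aluminium pocket-flap form: plate 53 x 42 x 6 mm with a pointed end towards its -x, 70 g, carrying an upright blue knob 18 mm in diameter from 6 to 34 mm above its underside; origin at the centre of the underside, on the knob's axis (plate runs x -27 to +26 mm, y +-21 mm), z up when the knob is up. May be absent (None).
- form3: aluminium pocket-flap form: plate 53 x 42 x 6 mm with a pointed end towards its -x, 70 g, carrying an upright blue knob 18 mm in diameter from 6 to 34 mm above its underside; origin at the centre of the underside, on the knob's axis (plate runs x -27 to +26 mm, y +-21 mm), z up when the knob is up. May be absent (None).
- form4: aluminium pocket-flap form: plate 53 x 42 x 6 mm with a pointed end towards its -x, 70 g, carrying an upright blue knob 18 mm in diameter from 6 to 34 mm above its underside; origin at the centre of the underside, on the knob's axis (plate runs x -27 to +26 mm, y +-21 mm), z up when the knob is up. May be absent (None).
- iron: steam iron, 190 x 100 x 140 mm, 1.5 kg, standing on the bench; leave alone. Origin at the underside.
- thread_cone: yellow thread cone, 60 mm in diameter, 125 mm tall; leave alone. Origin at the centre of the underside.
- spray: clear spray bottle with a blue cap, 60 mm in diameter, 170 mm tall; leave alone. Origin at the centre of the underside.

How it is judged:
By the outcome, as a careful person would: the job done as asked, in the order asked, and still so for the second after the job is handed in, with the robot touching nothing.
Of form1, form2, form3, form4 only 2 to 4 are there at a start; the rules pass over those that are not, and their reading is None.
At some moment in a run one of form1, form2, form3, form4 may be knocked a few centimetres aside while the robot is not near it.
It also fails if it takes over 210 s, if anything falls off the work surface, if the arm or the gripper's body presses on something with over 40 N, if the wrist force passes 120 N, or if a joint passes its speed limit or range.

## Working session

There is one attempt and no reset: what is moved stays moved. The work goes in short steps, Python scripts to look and compute and a tool call to move; the robot and the scene stay as the last step left them, time stands still between calls to the robot, and variables do not carry over. Pictures are saved under pics/ and viewed, at most 16 in all, crops included, and the job is handed in when it is done.

Besides the shell and the picture viewer there is one more tool, called after "Call:" as name(argument=value, ...) on one line, values as JSON. jog_arm: Moves the arm, as the interface text tells. Its arguments: {"type":"object","properties":{"turn":{"type":"array","items":{"type":"array","items":{"type":"number"}}},"delta_pos":{"type":"array","items":{"type":"array","items":{"type":"number"}}},"gripper":{"type":"array","items":{"type":"number"}},"grip_force":{"type":"number"}},"required":["turn","delta_pos","gripper"]}

```bash
ls; mkdir -p pics
cat > h.py <<'E'
import numpy as np, cv2
from scipy.spatial.transform import Rotation as Rn
from workcell import read_state, vision, ticket
def K(name):
    c=vision.calibration(name); f=240/np.tan(np.radians(c["vfov"])/2); return c,f
def ray(name,u,v,st=None):
    c,f=K(name); d=np.array([(u-c["cx"])/f,(v-c["cy"])/f,1.])
    if name!="wrist":
        R=np.array(c["R"]);t=np.array(c["t"]); return -R.T@t, R.T@(d/np.linalg.norm(d))
    r=np.hypot(d[0],d[1]); d=np.array([d[0]/r*np.sin(r),d[1]/r*np.sin(r),np.cos(r)]) if r>1e-9 else d
    M=np.array(c["mount"]); st=st or read_state(); Rt=Rn.from_rotvec(st["tcp_rot"]).as_matrix()
    return Rt@M[:3,3]+st["tool_pos"], Rt@M[:3,:3]@d
def at(name,u,v,z,st=None):
    o,d=ray(name,u,v,st); return o+d*(z-o[2])/d[2]
def proj(name,X,st=None):
    c,f=K(name); X=np.asarray(X,float)
    if name!="wrist":
        p=np.array(c["R"])@X+np.array(c["t"]); return c["cx"]+f*p[0]/p[2],c["cy"]+f*p[1]/p[2]
    M=np.array(c["mount"]); st=st or read_state(); Rt=Rn.from_rotvec(st["tcp_rot"]).as_matrix()
    p=M[:3,:3].T@(Rt.T@(X-st["tool_pos"])-M[:3,3]); th=np.arctan2(np.hypot(p[0],p[1]),p[2]); n=np.hypot(p[0],p[1])
    return c["cx"]+f*th*p[0]/n, c["cy"]+f*th*p[1]/n
def snap(name,fn):
    st=read_state(); im=vision.read_camera(name); cv2.imwrite("pics/"+fn,im[:,:,::-1]); return im,st
E
python3 - <<'E'
from h import *
np.set_printoptions(precision=4,suppress=True)
for n in("top","scene","wrist"):
    snap(n,n+"0.png"); print(n,vision.calibration(n))
print(read_state())
E
```

```text
pics
top {'vfov': 54.0594455729255, 'cx': 315.8987447820953, 'cy': 244.36915994001183, 'R': array([[ 0.0263, -0.9996,  0.0045],
       [-0.9784, -0.0266, -0.2052],
       [ 0.2052,  0.001 , -0.9787]]), 't': array([-0.0705,  0.5768,  0.9698])}
scene {'vfov': 45.63248313197749, 'cx': 313.27869046739073, 'cy': 240.24594118265176, 'R': array([[-0.4229,  0.906 ,  0.0155],
       [ 0.7257,  0.3489, -0.593 ],
       [-0.5427, -0.2395, -0.8051]]), 't': array([ 0.2808, -0.3264,  1.5448])}
wrist {'vfov': 65.70646984690485, 'cx': 317.43140882150004, 'cy': 238.6481437025219, 'mount': array([[-0.0001, -0.9544, -0.2984,  0.0763],
       [ 1.    , -0.0002,  0.0004,  0.0011],
       [-0.0005, -0.2984,  0.9544, -0.1419],
       [ 0.    ,  0.    ,  0.    ,  1.    ]])}
{'time': 0.15, 'q': array([ 1.2081,  0.2646,  1.6051, -0.    ,  1.2737, -0.0369]), 'joint_vel': array([-0.0016, -0.0016, -0.0047,  0.0003,  0.0003, -0.0004]), 'joint_torque': array([  0.0007, -51.5904, -36.7961,  -0.    ,   0.008 ,   0.    ]), 'tool_pos': array([0.2158, 0.6389, 0.2302]), 'tcp_rot': array([-0.5094, -3.0997,  0.0028]), 'wrist_force': array([ 0.3213, -0.7178, -0.184 ]), 'torque': array([-0.0102, -0.0175, -0.0347]), 'grip_force': 0.0, 'width': 1.0009502852765109}
```

View pics/top0.png

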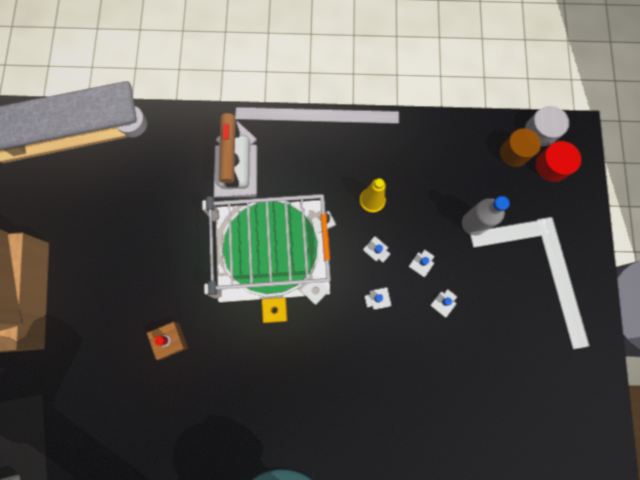

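View pics/scene0.png

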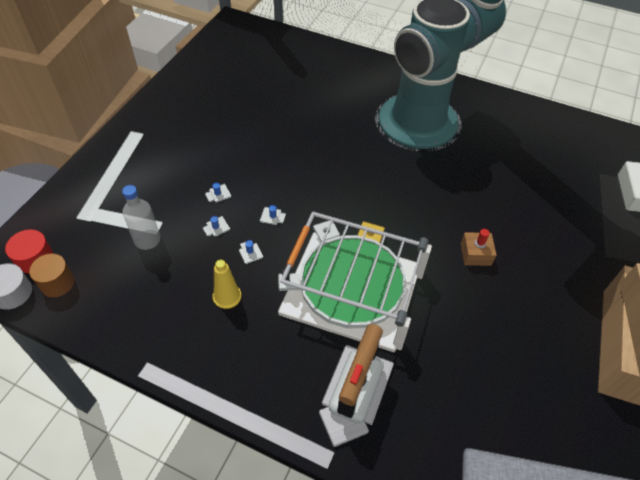

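Top view: the press stands at about (270,246) with yaw near 0. The yellow block is at (274,310), the ear at (316,292) and the knob at about (329,220). The pin is at (162,341). The four forms have knobs at (378,249), (425,261), (378,298) and (447,301).

```bash
cat > meas.py <<'E'
from h import *
np.set_printoptions(precision=4,suppress=True)
def blobs(name,im,lo,hi,amin=20):
    hsv=cv2.cvtColor(im,cv2.COLOR_RGB2HSV); m=cv2.inRange(hsv,lo,hi)
    n,l,s,c=cv2.connectedComponentsWithStats(m)
    return [(s[i][4],c[i],s[i][:4]) for i in range(1,n) if s[i][4]>=amin],m
E
python3 - <<'E'
from meas import *
for n in("top","scene"):
    im=cv2.imread(f"pics/{n}0.png")[:,:,::-1]
    for nm,lo,hi,z in(("blue",(105,120,80),(125,255,255),.024),("red",(0,180,120),(4,255,255),.066),("yellow",(20,180,120),(30,255,255),.033),("green",(60,100,40),(85,255,255),.045),("orange",(6,200,150),(15,255,255),.105)):
        for a,c,b in blobs(n,im,lo,hi)[0]: print(n,nm,a,c.round(1),b,at(n,*c,z))
im=cv2.imread("pics/top0.png")
g=blobs("top",im[:,:,::-1],(60,100,40),(85,255,255))[1]
p=cv2.findNonZero(g); h=cv2.convexHull(p)
W=np.array([at("top",*q[0],.045)[:2] for q in h.astype(float)])
# inscribed: circle fit
A=np.c_[2*W,np.ones(len(W))]; s=np.linalg.lstsq(A,(W**2).sum(1),rcond=None)[0]; print("pad",s[:2],np.sqrt(s[2]+s[:2]@s[:2]))
a=cv2.resize(im[185:335,195:345],(600,600),interpolation=cv2.INTER_CUBIC); cv2.imwrite("pics/c1.png",a)
sc=cv2.imread("pics/scene0.png");
E
```

```text
top blue 199 [501.4 203. ] [493 196  17  15] [ 0.6956 -0.4814  0.024 ]
top blue 46 [378.3 248.3] [375 245   8   8] [ 0.5808 -0.1965  0.024 ]
top blue 46 [424.4 260.6] [421 257   8   8] [ 0.5553 -0.3004  0.024 ]
top blue 44 [378.4 297.8] [375 295   8   7] [ 0.469  -0.1966  0.024 ]
top blue 50 [447.  301.1] [443 298   9   7] [ 0.4657 -0.3486  0.024 ]
top red 84 [225.6 131.1] [223 124   6  15] [0.8364 0.1587 0.066 ]
top red 979 [562.6 158. ] [545 141  36  39] [ 0.7926 -0.6093  0.066 ]
top red 76 [159.8 340.2] [155 336  12   9] [0.3645 0.2647 0.066 ]
top yellow 639 [373.8 196.3] [360 178  26  35] [ 0.7005 -0.185   0.033 ]
top yellow 553 [274.  310.2] [262 298  25  25] [0.435  0.0327 0.033 ]
top green 1235 [258.9 243. ] [250 203  19  80] [0.5813 0.0717 0.045 ]
top green 1235 [277.9 241.5] [269 202  20  79] [0.5859 0.0296 0.045 ]
top green 939 [296.  243.6] [288 205  17  75] [ 0.5821 -0.0108  0.045 ]
top green 1061 [240.2 248.1] [231 210  19  74] [0.5686 0.1125 0.045 ]
top green 372 [310.2 243.8] [305 218  12  53] [ 0.5825 -0.0423  0.045 ]
top green 149 [226.4 250. ] [223 232   7  37] [0.5
[... 643 characters left out ...]
62 0.2639 0.066 ]
scene red 165 [ 26.7 260.3] [ 10 242  35  30] [ 0.8359 -0.5725  0.066 ]
scene red 118 [356.1 374.1] [350 365  12  19] [0.7741 0.1362 0.066 ]
scene green 950 [341.2 266.1] [323 239  37  57] [0.5554 0.0135 0.045 ]
scene green 669 [321.8 264.9] [306 240  33  50] [ 0.5704 -0.0247  0.045 ]
scene green 996 [360.5 271.2] [343 241  36  61] [0.5497 0.0552 0.045 ]
scene green 935 [379.  279.7] [363 249  32  59] [0.5525 0.0979 0.045 ]
scene green 83 [308.3 264.6] [304 252  12  27] [ 0.5819 -0.0507  0.045 ]
scene green 423 [393.8 290.3] [383 266  19  45] [0.5634 0.1345 0.045 ]
scene green 968 [340.9 309.1] [306 291  76  31] [0.6505 0.054  0.045 ]
pad [0.5748 0.0474] 0.10289131710632743
```

View pics/c1.png

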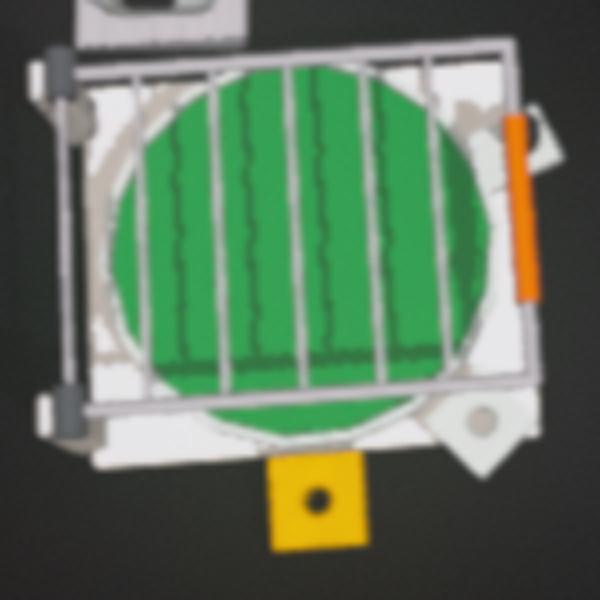

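Run:
```python
from meas import *
C=lambda x,y:(195+x/4-.4,185+y/4-.4)
for n,p,z in(("ear",(482,422),.045),("knob",(532,128),.081),("lug",(317,500),.033),("grip",(522.5,208),.108),("h1",(63,95),.108),("h2",(70,385),.108),("g1",(515,115),.11),("g2",(530,300),.11)): print(n,at("top",*C(*p),z))
# scene check
pad=np.array([.5748,.0474]);
```

```text
ear [ 0.4799 -0.0559  0.045 ]
knob [ 0.6363 -0.0788  0.081 ]
lug [0.4362 0.033  0.033 ]
grip [ 0.5856 -0.0741  0.108 ]
h1 [0.6402 0.1703 0.108 ]
h2 [0.4863 0.1556 0.108 ]
g1 [ 0.6353 -0.069   0.11  ]
g2 [ 0.5365 -0.079   0.11  ]
```

Run:
```python
import cv2
a=cv2.imread("pics/scene0.png")
l=cv2.resize(a[200:350,270:450],(720,600),interpolation=cv2.INTER_CUBIC)
cv2.imwrite("pics/c2.png",l)
t=cv2.imread("pics/top0.png")
x=cv2.resize(t[230:330,355:475],(720,600),interpolation=cv2.INTER_CUBIC); cv2.imwrite("pics/c3.png",x)
```

```text
(no output)
```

View pics/c2.png

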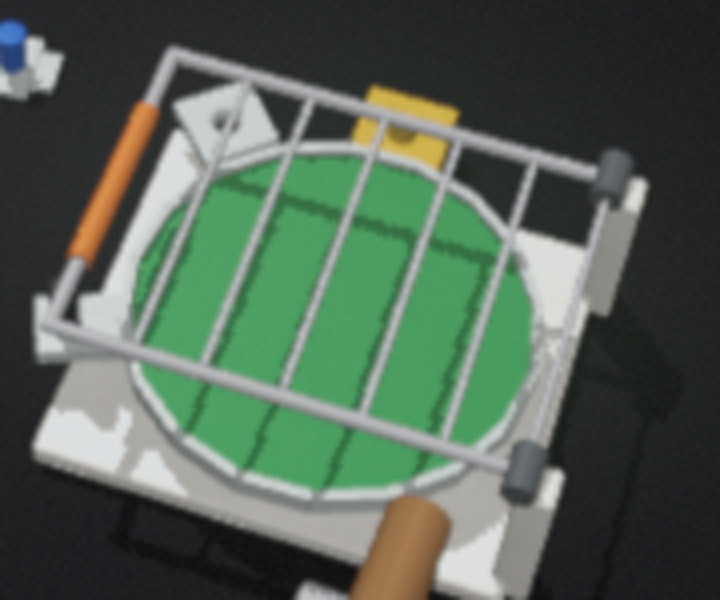

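View pics/c3.png

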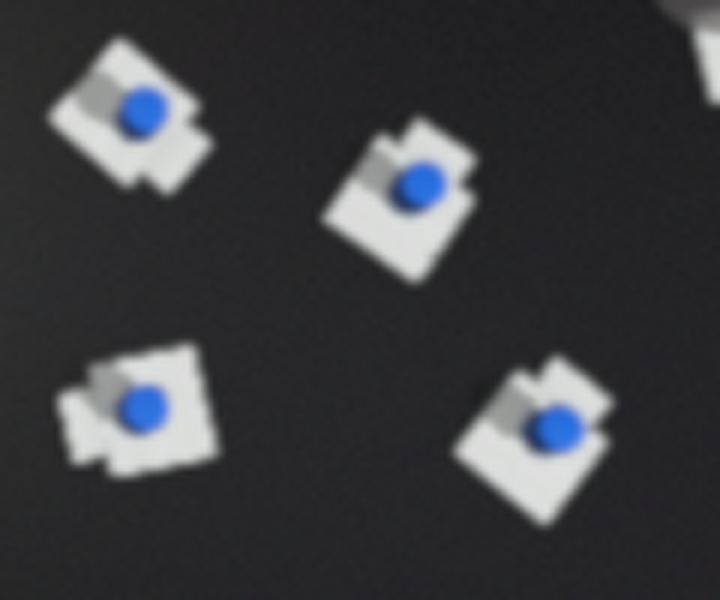

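Both views agree: pad at (0.574, 0.047), yaw 0.10, turntable about 0.73 rad and four forms. The c2 crop shows the ear hole and grip bar clearly, and c3 shows the forms lying flat with knobs up. I'll align the tool with the press axes and move to the grip.

```bash
cat >> h.py <<'E'
PAD=np.array([.574,.047]); YAW=.10
def w2p(X): c,s=np.cos(YAW),np.sin(YAW); d=np.asarray(X)[:2]-PAD; return np.array([c*d[0]+s*d[1],-s*d[0]+c*d[1]])
def p2w(p): c,s=np.cos(YAW),np.sin(YAW); return PAD+np.array([c*p[0]-s*p[1],s*p[0]+c*p[1]])
def need(pxy,z,rel=0.0):
    "tool-axes shift (current axes) and turn to reach press-frame pxy, z, tool yaw rel to press-aligned"
    st=read_state(); R=Rn.from_rotvec(st["tcp_rot"]).as_matrix(); a=YAW+rel
    T=np.array([[-np.cos(a),-np.sin(a),0],[-np.sin(a),np.cos(a),0],[0,0,-1]]).T
    d=np.r_[p2w(pxy),z]-st["tool_pos"]
    print("shift cur",(R.T@d).round(4),"shift tgt",(T.T@d).round(4),"turn",Rn.from_matrix(R.T@T).as_rotvec().round(4),"press",w2p(st["tool_pos"]).round(4),"z",round(st["tool_pos"][2],4),"t",st["time"],"q",st["q"].round(2),"F",np.round(st["wrist_force"],1),st["width"])
E
python3 - <<'E'
from h import *
need((0,-.12),.231)
E
```

```text
shift cur [-5.783e-01 -5.555e-01  2.000e-04] shift tgt [-0.2973 -0.7447 -0.0008] turn [-1.800e-03 -4.000e-04 -4.258e-01] press [-0.2973  0.6247] z 0.2302 t 0.15 q [ 1.21  0.26  1.61 -0.    1.27 -0.04] F [ 0.3 -0.7 -0.2] 1.0009502852765109
```

Call:
jog_arm(turn=[[0,0,-0.107],[0,0,-0.107],[0,0,-0.107],[0,0,-0.107],[0,0,0],[0,0,0],[0,0,0],[0,0,0],[0,0,0],[0,0,0],[0,0,0],[0,0,0],[0,0,0],[0,0,0],[0,0,0],[0,0,0],[0,0,0],[0,0,0],[0,0,0],[0,0,0]], delta_pos=[[0,0,0],[0,0,0],[0,0,0],[0,0,0],[-0.015,-0.037,0],[-0.015,-0.037,0],[-0.015,-0.037,0],[-0.015,-0.037,0],[-0.015,-0.037,0],[-0.015,-0.037,0],[-0.015,-0.037,0],[-0.015,-0.037,0],[-0.015,-0.037,0],[-0.015,-0.037,0],[-0.015,-0.037,0],[-0.015,-0.037,0],[-0.015,-0.037,0],[-0.015,-0.037,0],[-0.015,-0.037,0],[-0.015,-0.037,0]], gripper=[0.036,0.036,0.036,0.036,0.036,0.036,0.036,0.036,0.036,0.036,0.036,0.036,0.036,0.036,0.036,0.036,0.036,0.036,0.036,0.036], grip_force=25)

```text
time: 1.82
tool_pos: [0.5155, 0.0731, 0.2312]
tcp_rot: [-0.16, 3.137, 0.0]
wrist_force: [0.5, 0.5, 0.4]
width: 0.421
grip_force: 0.0
```

Run:
```python
from h import *
need((0,-.12),.231)
```

```text
shift cur [-0.0553 -0.1519  0.0002] shift tgt [-0.0556 -0.1518  0.0002] turn [0.0001 0.     0.002 ] press [-0.0556  0.0318] z 0.2312 t 1.8167 q [ 0.09 -0.03  1.93  0.    1.24 -1.58] F [0.5 0.5 0.4] 0.42146824112678744
```

Call:
jog_arm(turn=[[0,0,0],[0,0,0],[0,0,0],[0,0,0],[0,0,0],[0,0,0],[0,0,0],[0,0,0],[0,0,0],[0,0,0],[0,0,0],[0,0,0],[0,0,0],[0,0,0]], delta_pos=[[-0.014,-0.037,0],[-0.014,-0.037,0],[-0.014,-0.037,0],[-0.01,-0.03,0],[0,0,0],[0,0,0.025],[0,0,0.025],[0,0,0.025],[0,0,0.02],[0,0,0.02],[0,0,0.015],[0,0,0.01],[0,0,0.004],[0,0,0]], gripper=[0.036,0.036,0.036,0.036,0.036,0.036,0.036,0.036,0.036,0.036,0.036,0.036,0.036,0.036])

```text
time: 2.98
tool_pos: [0.586, -0.0643, 0.0914]
tcp_rot: [-0.162, 3.127, -0.013]
wrist_force: [2.8, -15.0, 8.8]
width: 0.422
grip_force: 7.8
```

Run:
```python
from h import *
need((0,-.12),.086); snap("wrist","w1.png")
```

```text
shift cur [ 0.0009 -0.008   0.0054] shift tgt [ 0.0008 -0.0081  0.0054] turn [-0.0091  0.0095  0.0036] press [ 0.0008 -0.1119] z 0.0914 t 2.9833 q [-0.15  0.22  1.93 -0.01  0.98 -1.82] F [  2.8 -15.    8.8] 0.42242759077093406
```

View pics/w1.png

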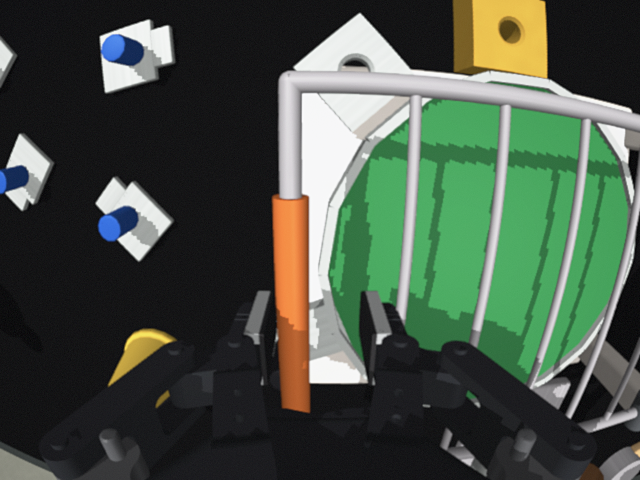

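The bar (columns 275–308) is between the pads (about 265 and 370), but nearer the left one, and the inner finger brushes the next wire. I'll shift 8 mm to −y and close.

Call:
jog_arm(turn=[[0,0,0],[0,0,0],[0,0,0],[0,0,0],[0,0,0],[0,0,0],[0,0,0],[0,0,0]], delta_pos=[[0,-0.003,0],[0,-0.003,0],[0,-0.002,0],[0,0,0],[0,0,0],[0,0,0],[0,0,0],[0,0,0]], gripper=[0.03,0.025,0.018,0.01,0.005,0.0,0.0,0.0], grip_force=25)

```text
time: 3.7
tool_pos: [0.5854, -0.074, 0.0904]
tcp_rot: [-0.163, 3.13, -0.017]
wrist_force: [2.5, -20.1, 6.3]
width: 0.138
grip_force: 26.6
```

Run:
```python
from h import *
need((0,-.12),.086)
```

```text
shift cur [-0.0007  0.0015  0.0043] shift tgt [-0.0008  0.0015  0.0044] turn [-0.0114  0.0065  0.004 ] press [-0.0008 -0.1215] z 0.0904 t 3.7 q [-0.16  0.23  1.93 -0.01  0.98 -1.83] F [  2.5 -20.1   6.3] 0.13844653017520878
```

Call:
jog_arm(turn=[[0,0,0],[0,0,0]], delta_pos=[[0,-0.003,0],[0,-0.0,0]], gripper=[0.0,0.0])

```text
time: 3.87
tool_pos: [0.5853, -0.074, 0.0903]
tcp_rot: [-0.16, 3.131, -0.009]
wrist_force: [0.2, -9.4, 8.1]
width: 0.141
grip_force: 26.6
```

Run:
```python
from h import *
need((0,-.12),.086)
```

```text
shift cur [-0.0008  0.0016  0.0043] shift tgt [-0.0008  0.0016  0.0043] turn [-0.0059  0.0061  0.0024] press [-0.0008 -0.1216] z 0.0903 t 3.8667 q [-0.17  0.23  1.93 -0.    0.98 -1.84] F [ 0.2 -9.4  8.1] 0.14092449730279277
```

Call:
jog_arm(turn=[[0,0,0],[0,0,0],[0,0,0],[0,0,0],[0,0,0],[0,0,0],[0,0,0],[0,0,0],[0,0,0],[0,0,0],[0,0,0],[0,0,0],[0,0,0],[0,0,0],[0,0,0],[0,0,0],[0,0,0],[0,0,0]], delta_pos=[[0,-0.0025,-0.002],[0,0.0003,-0.0119],[0,0.0009,-0.0119],[0,0.0015,-0.0118],[0,0.002,-0.0117],[0,0.0027,-0.0116],[0,0.0032,-0.0114],[0,0.0038,-0.0113],[0,0.0043,-0.011],[0,0.005,-0.0109],[0,0.0054,-0.0105],[0,0.006,-0.0103],[0,0.0064,-0.01],[0,0.007,-0.0096],[0,0.0074,-0.0093],[0,0.0079,-0.0089],[0,0.0083,-0.0085],[0,0,0]], gripper=[0,0,0,0,0,0,0,0,0,0,0,0,0,0,0,0,0,0])

```text
time: 5.37
tool_pos: [0.5784, -0.0032, 0.2649]
tcp_rot: [-0.161, 3.128, -0.01]
wrist_force: [3.5, -9.4, 7.8]
width: 0.138
grip_force: 25.1
```

Run:
```python
from h import *
th=.8
need((0,.118-.238*np.cos(th)-.002),.088+.238*np.sin(th))
```

```text
shift cur [-0.0005  0.0006  0.0062] shift tgt [-0.0006  0.0006  0.0062] turn [-0.0066  0.0093  0.003 ] press [-0.0006 -0.0504] z 0.2649 t 5.3667 q [-0.05  0.06  1.78 -0.01  1.29 -1.72] F [ 3.5 -9.4  7.8] 0.138044745337378
```

Call:
jog_arm(turn=[[0,0,0],[0,0,0],[0,0,0],[0,0,0],[0,0,0],[0,0,0],[0,0,0],[0,0,0],[0,0,0],[0,0,0],[0,0,0],[0,0,0],[0,0,0]], delta_pos=[[0,-0.002,-0.002],[0,0.0087,-0.0081],[0,0.0092,-0.0076],[0,0.0095,-0.0072],[0,0.0098,-0.0067],[0,0.0102,-0.0061],[0,0.0104,-0.0057],[0,0.0107,-0.0051],[0,0.011,-0.0046],[0,0.0112,-0.0041],[0,0.0114,-0.0034],[0,0.0115,-0.0029],[0,0.0117,-0.0023]], gripper=[0,0,0,0,0,0,0,0,0,0,0,0,0])

```text
time: 6.45
tool_pos: [0.5659, 0.1213, 0.3286]
tcp_rot: [-0.159, 3.128, -0.002]
wrist_force: [8.5, -2.2, 4.5]
width: 0.139
grip_force: 26.4
```

Call:
jog_arm(turn=[[0,0,0],[0,0,0],[0,0,0],[0,0,0],[0,0,0],[0,0,0],[0,0,0],[0,0,0],[0,0,0],[0,0,0],[0,0,0],[0,0,0]], delta_pos=[[0,0.0118,-0.0018],[0,0.0118,-0.0011],[0,0.0119,-0.0005],[0,0.0119,0.0],[0,0.0119,0.0006],[0,0.0118,0.0013],[0,0.0118,0.0018],[0,0.0116,0.0025],[0,0.0115,0.003],[0,0.0114,0.0035],[0,0.011,0.0041],[0,0,0]], gripper=[0,0,0,0,0,0,0,0,0,0,0,0])

```text
time: 7.45
tool_pos: [0.5519, 0.2518, 0.3132]
tcp_rot: [-0.163, 3.13, 0.005]
wrist_force: [7.4, 1.7, 1.5]
width: 0.133
grip_force: 26.9
```

Run:
```python
from h import *
th=1.95
need((0,.118-.238*np.cos(th)-.002),.088+.238*np.sin(th))
```

```text
shift cur [-0.0015 -0.0019  0.0041] shift tgt [-0.0016 -0.0019  0.0041] turn [0.0026 0.0075 0.0038] press [-0.0016  0.206 ] z 0.3132 t 7.45 q [ 0.39  0.09  1.66  0.    1.39 -1.29] F [7.4 1.7 1.5] 0.13333974115695424
```

Call:
jog_arm(turn=[[0,0,0],[0,0,0],[0,0,0],[0,0,0],[0,0,0],[0,0,0],[0,0,0],[0,0,0],[0,0,0],[0,0,0],[0,0,0],[0,0,0],[0,0,0],[0,0,0],[0,0,0],[0,0,0],[0,0,0],[0,0,0],[0,0,0]], delta_pos=[[0,0,0],[0,0,0],[0,0,0],[0,0,0],[0,0,-0.02],[0,0,-0.02],[0,0,-0.025],[0,0,-0.025],[0,0,0],[-0.005,-0.0335,0],[-0.005,-0.0335,0],[-0.005,-0.0335,0],[-0.005,-0.0335,0],[-0.005,-0.0335,0],[-0.005,-0.0335,0],[-0.005,-0.0335,0],[-0.005,-0.0335,0],[-0.005,-0.0335,0],[-0.005,-0.0335,0]], gripper=[0.036,0.036,0.036,0.036,0.036,0.036,0.036,0.036,0.036,0.036,0.036,0.036,0.036,0.036,0.036,0.036,0.036,0.036,0.036])

```text
time: 9.03
tool_pos: [0.6331, -0.0813, 0.4014]
tcp_rot: [0.16, -3.136, -0.0]
wrist_force: [0.7, 0.3, 0.1]
width: 0.427
grip_force: 0.0
```

Call:
jog_arm(turn=[[0,0,0.1194],[0,0,0.1194],[0,0,0.1194],[0,0,0.1194],[0,0,0.1194],[0,0,0.1194],[0,0,0.1194],[0,0,0.1194],[0,0,0.1194],[0,0,0.1194],[0,0,0],[0,0,0]], delta_pos=[[0,0,0.02],[0,0,0.025],[0,0,0.03],[0,0,0.03],[0,0,0.03],[0,0,0.03],[0,0,0.03],[0,0,0.03],[0,0,0.025],[0,0,0.02],[0,0,0],[0,0,0]], gripper=[0.036,0.036,0.036,0.036,0.036,0.036,0.036,0.036,0.036,0.036,0.036,0.036])

```text
time: 10.03
tool_pos: [0.6316, -0.0793, 0.1302]
tcp_rot: [-1.625, -2.684, 0.003]
wrist_force: [-0.5, -0.5, 0.7]
width: 0.419
grip_force: 0.0
```

Run:
```python
from h import *
need((.0508,-.1283),.13,-1.194); snap("wrist","w2.png"); snap("top","t2.png")
a=cv2.imread("pics/w2.png"); b=cv2.imread("pics/t2.png")[180:330,180:380]
cv2.imwrite("pics/m2.png",np.vstack([cv2.resize(a,(440,330)),cv2.resize(b,(360,270)).copy() if 0 else cv2.copyMakeBorder(cv2.resize(b,(360,270)),0,0,0,80,0)]))
```

```text
shift cur [0.0007 0.0068 0.0002] shift tgt [0.0007 0.0068 0.0002] turn [-0.0039 -0.0027  0.0052] press [ 0.0447 -0.1315] z 0.1302 t 10.0333 q [-0.16  0.27  1.79 -0.    1.09 -0.65] F [-0.5 -0.5  0.7] 0.41864868388132426
```

View pics/m2.png

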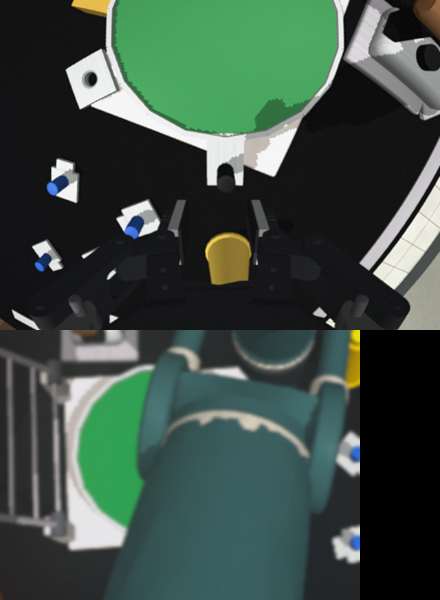

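The guard rests open. The black knob top is at about (329,269) in full wrist pixels and the ear hole at about (131,115).

Run:
```python
from meas import *
need((.0508,-.1283),.13,-1.194)
st=read_state()
im=cv2.imread("pics/w2.png")
g=im.astype(int).max(2)
sub=g[225:290,300:360]
print(sub[::5,::4])
for p,z in(((329,267),.081),((131,115),.045)):
    X=at("wrist",*p,z,st); q=w2p(X); print(X,q,np.hypot(*q),np.degrees(np.arctan2(q[1],q[0])))
print(proj("wrist",np.r_[p2w((.0508,-.1283)),.081],st),proj("wrist",np.r_[p2w((.0508,-.1283)),.045],st))
```

```text
shift cur [0.0023 0.0045 0.0037] shift tgt [0.0023 0.0045 0.0037] turn [0.0015 0.0012 0.0047] press [ 0.0474 -0.1321] z 0.1337 t 10.1333 q [-0.16  0.27  1.78 -0.    1.09 -0.65] F [-0.   0.2  1.2] 0.4224302878982649
[[102 236 235 235 233 237 234 235 236 236 233 239 181 161 195]
 [103 236 237 237 233 236 234 235 237 192 164 165 167 163 196]
 [100 236 236 236 232 236 228 185 190 165 161 165 166 161 196]
 [ 88 237 236 235 235 116  12  16  17 127 162 164 167 163 114]
 [ 89 237 236 236 141  13  18  15  14  15 156 166 167 166  14]
 [ 89 237 236 236  79  13  11  12  15  17 106 163 172 235  16]
 [ 90 236 236 236  67  18  25  33  28  16  92 238 236 232  16]
 [ 64 237 236 237  48  53  48  42  38  42  24 238 236 230  16]
 [ 65 237 235 236  62  50  45  40  40  38  30 241 236 225  19]
 [ 18  56  56  54  45  48  44  39  37  41  34  56  77  70  19]
 [ 17  22  24  20  23  41  42  37  37  36  21  20  20  19  21]
 [ 21  20  20  23  24  20  21  25  28  20  24  22  19  21  23]
 [ 21  18  20  21  20  22  25  20  24  19  24  22  20  21  25]]
[ 0.6413 -0.0767  0.081 ] [ 0.0546 -0.1298] 0.14081486071664098 -67.17619711536132
[ 0.4838 -0.0559  0.045 ] [-0.1001 -0.0934] 0.13687987185058978 -136.97570831170788
(np.float64(323.71938940187914), np.float64(262.3671442000198)) (np.float64(322.7774597529814), np.float64(242.50453425682528))
```

Call:
jog_arm(turn=[[0,0,0],[0,0,0],[0,0,0],[0,0,0],[0,0,0],[0,0,0],[0,0,0],[0,0,0],[0,0,0],[0,0,0],[0,0,0],[0,0,0]], delta_pos=[[0.001,0.006,0],[0,0,0.02],[0,0,0.02],[0,0,0.02],[0,0,0.01],[0,0,0.007],[0,0,0],[0,0,0],[0,0,0],[0,0,0],[0,0,0],[0,0,0]], gripper=[0.036,0.036,0.036,0.036,0.036,0.036,0.036,0.02,0.01,0.005,0.005,0.005])

```text
time: 11.13
tool_pos: [0.6395, -0.0759, 0.0568]
tcp_rot: [1.63, 2.683, 0.002]
wrist_force: [-0.2, 1.4, 3.6]
width: 0.175
grip_force: 25.2
```

Run:
```python
from h import *
need((.053,-.129),.054,-1.194)
```

```text
shift cur [-0.0002 -0.      0.0028] shift tgt [-0.0002 -0.      0.0028] turn [0.0021 0.0015 0.0023] press [ 0.053  -0.1288] z 0.0568 t 11.1333 q [-0.16  0.36  1.82  0.    0.96 -0.64] F [-0.2  1.4  3.6] 0.1751843914570997
```

Call:
jog_arm(turn=[[0,0,0.037],[0,0,0.037],[0,0,0.037],[0,0,0.037],[0,0,0.037],[0,0,0.037],[0,0,0.037],[0,0,0.037],[0,0,0.037],[0,0,0.037],[0,0,0.037],[0,0,0.037],[0,0,0.037],[0,0,0.037],[0,0,0.037],[0,0,0.037],[0,0,0.037],[0,0,0.037],[0,0,0.037],[0,0,0.037]], delta_pos=[[0.0001,-0.0051,0],[0.0001,-0.0051,0],[0.0001,-0.0051,0],[0.0001,-0.0051,0],[0.0001,-0.0051,0],[0.0001,-0.0051,0],[0.0001,-0.0051,0],[0.0001,-0.0051,0],[0.0001,-0.0051,0],[0.0001,-0.0051,0],[0.0001,-0.0051,0],[0.0001,-0.0051,0],[0.0001,-0.0051,0],[0.0001,-0.0051,0],[0.0001,-0.0051,0],[0.0001,-0.0051,0],[0.0001,-0.0051,0],[0.0001,-0.0051,0],[0.0001,-0.0051,0],[0.0001,-0.0051,0]], gripper=[0.005,0.005,0.005,0.005,0.005,0.005,0.005,0.005,0.005,0.005,0.005,0.005,0.005,0.005,0.005,0.005,0.005,0.005,0.005,0.005])

```text
time: 12.8
tool_pos: [0.5404, -0.0886, 0.0568]
tcp_rot: [2.489, 1.909, 0.0]
wrist_force: [-0.7, -6.0, 4.3]
width: 0.176
grip_force: 25.2
```

Call:
jog_arm(turn=[[0,0,0],[0,0,0]], delta_pos=[[0,0,0],[0,0,0]], gripper=[0.005,0.005])

```text
time: 12.97
tool_pos: [0.5398, -0.0885, 0.0568]
tcp_rot: [2.488, 1.912, -0.001]
wrist_force: [-1.5, -6.6, 5.0]
width: 0.174
grip_force: 25.3
```

Run:
```python
from h import *
need((-.0472,-.1297),.054,-1.934)
for n in("top","wrist","scene"): snap(n,n+"3.png")
a=cv2.imread("pics/wrist3.png"); b=cv2.imread("pics/scene3.png")[190:270,310:430]; c=cv2.imread("pics/top3.png")[260:335,230:330]
cv2.imwrite("pics/m3.png",np.vstack([cv2.resize(a,(800,600))[:300],np.hstack([cv2.resize(b,(420,280)),cv2.resize(c,(380,280))])]))
```

```text
shift cur [ 0.0017 -0.0002  0.0027] shift tgt [ 0.0017 -0.0002  0.0028] turn [0.0024 0.0028 0.0028] press [-0.0476 -0.1314] z 0.0568 t 12.9667 q [-0.21  0.2   2.04 -0.    0.91  0.06] F [-1.5 -6.6  5. ] 0.17412067009074347
```

View pics/m3.png

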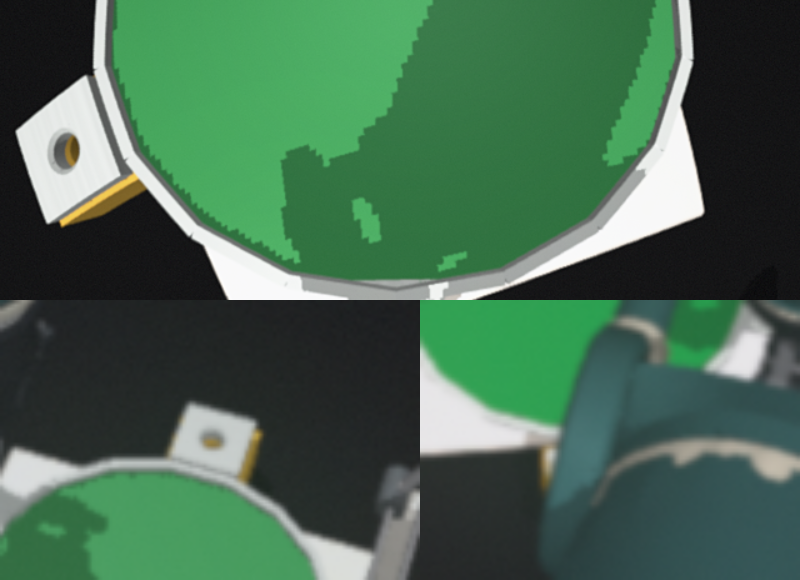

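The guard is open and the ear sits over the yellow block: ear hole at (52,122) in wrist pixels, with yellow showing through. I'll release and look straight down through both holes.

Call:
jog_arm(turn=[[0,0,0],[0,0,0],[0,0,0],[0,0,0],[0,0,0],[0,0,0],[0,0,0],[0,0,0],[0,0,0],[0,0,0],[0,0,0],[0,0,0],[0,0,0],[0,0,0],[0,0,0],[0,0,0]], delta_pos=[[0,0,0],[0,0,0],[0,0,0],[0,0,0],[0,0,-0.02],[0,0,-0.025],[0,0,-0.025],[0,0,-0.025],[0.003,-0.026,0],[0.003,-0.026,0],[0.003,-0.026,0],[0.003,-0.026,0],[0.003,-0.026,0],[0,0,0],[0,0,0],[0,0,0]], gripper=[0.02,0.04,0.04,0.04,0.04,0.04,0.04,0.04,0.04,0.04,0.04,0.04,0.04,0.04,0.04,0.04])

```text
time: 14.45
tool_pos: [0.4184, -0.0384, 0.1507]
tcp_rot: [2.49, 1.913, 0.002]
wrist_force: [0.6, 0.6, -0.6]
width: 0.466
grip_force: 0.0
```

Run:
```python
from h import *
need((-.165,-.0713),.15,-1.934)
im,st=snap("wrist","w4.png"); snap("scene","s4.png"); snap("top","t4.png")
u,v=map(int,proj("wrist",np.r_[p2w((-.138,0)),.045],st)); print(u,v)
u=min(max(u,60),580);v=min(max(v,60),420)
print(u-60,v-60)
cv2.imwrite("pics/m4.png",cv2.resize(im[v-60:v+60,u-60:u+60,::-1],(600,600),interpolation=cv2.INTER_CUBIC))
```

```text
shift cur [-0.0023 -0.0009  0.0007] shift tgt [-0.0023 -0.0009  0.0007] turn [ 0.0018 -0.0002  0.0026] press [-0.1633 -0.0695] z 0.1507 t 14.45 q [-0.15 -0.17  2.21 -0.    1.1   0.11] F [ 0.6  0.6 -0.6] 0.46568687530083663
315 131
255 71
```

View pics/m4.png

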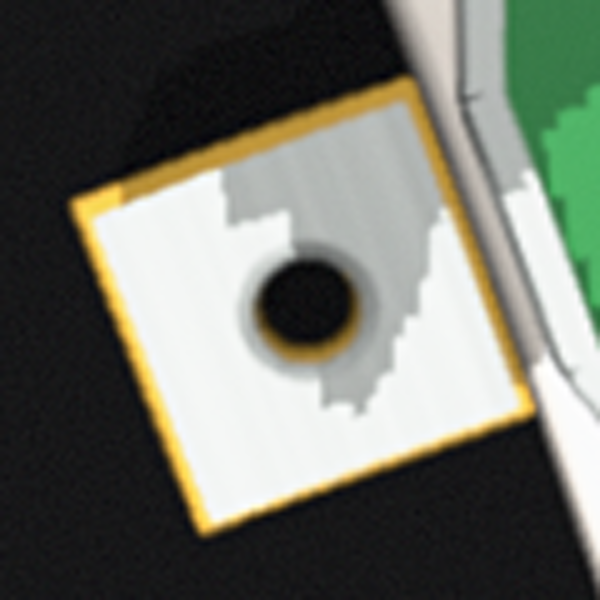

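Looking straight down, the ear is centred on the yellow block to about 1 mm, with both holes open at crop (307,308), i.e. wrist pixel (316.4,132.6). Next I locate the pin.

Run:
```python
from meas import *
st=read_state(); need((-.138,0),.15,-1.934)
for p in((307,312),(307,306)): X=at("wrist",255+p[0]/5-.4,71+p[1]/5-.4,.045,st); print(X,w2p(X))
# pin triangulate from top & scene, red blob
R=[]
for n,f in(("top","t4.png"),("scene","s4.png")):
    im=cv2.imread("pics/"+f)[:,:,::-1]
    for a,c,b in blobs(n,im,(0,170,100),(5,255,255))[0]:
        print(n,a,c.round(1),b)
        if (n=="top" and 140<c[0]<180) or (n=="scene" and 470<c[0]<500 and c[1]<260): R.append(ray(n,*c))
    for a,c,b in blobs(n,im,(105,120,80),(125,255,255))[0]: print(n,"blue",a,at(n,*c,.024))
(o1,d1),(o2,d2)=R
t=np.linalg.lstsq(np.c_[d1,-d2],o2-o1,rcond=None)[0]; print(o1+d1*t[0],o2+d2*t[1], w2p(o1+d1*t[0]))
```

```text
shift cur [ 0.0742 -0.0012  0.0006] shift tgt [ 0.0742 -0.0014  0.0006] turn [ 0.0008 -0.      0.002 ] press [-0.163  -0.0698] z 0.1506 t 14.6 q [-0.15 -0.17  2.21 -0.    1.1   0.11] F [ 0.1 -0.3 -0.2] 0.469147695719928
[0.4368 0.0319 0.045 ] [-0.138  -0.0014]
[0.437  0.0326 0.045 ] [-0.1377 -0.0006]
top 88 [225.4 131. ] [223 124   6  15]
top 1075 [562.  159.3] [544 141  37  40]
top 74 [159.5 340.2] [155 336  12   9]
top blue 199 [ 0.6956 -0.4814  0.024 ]
top blue 46 [ 0.5808 -0.1965  0.024 ]
top blue 45 [ 0.5554 -0.3004  0.024 ]
top blue 50 [ 0.5029 -0.3335  0.024 ]
top blue 44 [ 0.469  -0.1966  0.024 ]
scene 79 [482.4 236.3] [478 229   9  16]
scene 1111 [ 25.4 248.1] [  6 230  41  43]
scene 138 [356.  373.7] [350 364  13  20]
scene blue 168 [ 0.5637 -0.5259  0.024 ]
scene blue 74 [ 0.5015 -0.334   0.024 ]
scene blue 79 [ 0.4681 -0.196   0.024 ]
scene blue 74 [ 0.5539 -0.3002  0.024 ]
scene blue 77 [ 0.5801 -0.1956  0.024 ]
[0.3644 0.2652 0.0665] [0.3655 0.2621 0.0655] [-0.1867  0.238 ]
```

Call:
jog_arm(turn=[[0,0,0],[0,0,0],[0,0,0],[0,0,0],[0,0,0],[0,0,0],[0,0,0],[0,0,0],[0,0,0],[0,0,0],[0,0,0],[0,0,0],[0,0,0]], delta_pos=[[0.028,-0.013,0],[0.028,-0.013,0],[0.028,-0.013,0],[0.028,-0.013,0],[0.028,-0.013,0],[0.028,-0.013,0],[0.028,-0.013,0],[0.028,-0.013,0],[0.028,-0.013,0],[0.026,-0.0137,0],[0,0,0.03],[0,0,0],[0,0,0]], gripper=[0.05,0.05,0.05,0.05,0.05,0.05,0.05,0.05,0.05,0.05,0.05,0.05,0.05])

```text
time: 15.68
tool_pos: [0.3619, 0.2634, 0.1186]
tcp_rot: [-2.491, -1.915, 0.008]
wrist_force: [-0.1, -0.3, -0.4]
width: 0.583
grip_force: 0.0
```

Run:
```python
from meas import *
need((-.1864,.2366),.048,-1.934)
im,st=snap("wrist","w5.png")
for a,c,b in blobs("wrist",im,(0,170,100),(5,255,255))[0]: print(a,c.round(1),b)
for z in(.044,.082): print(z,proj("wrist",(.365,.2637,z),st))
```

```text
shift cur [0.0014 0.003  0.0706] shift tgt [0.0012 0.0028 0.0706] turn [-0.0031  0.0038  0.0032] press [-0.1894  0.2365] z 0.1186 t 15.6833 q [ 0.57 -0.07  2.19 -0.    1.03  0.83] F [-0.1 -0.3 -0.4] 0.5833471316825698
624 [322.4 255.1] [306 242  35  36]
0.044 (np.float64(322.2765591220704), np.float64(251.71243076302363))
0.082 (np.float64(322.86520718071876), np.float64(276.14452771329894))
```

View pics/w5.png

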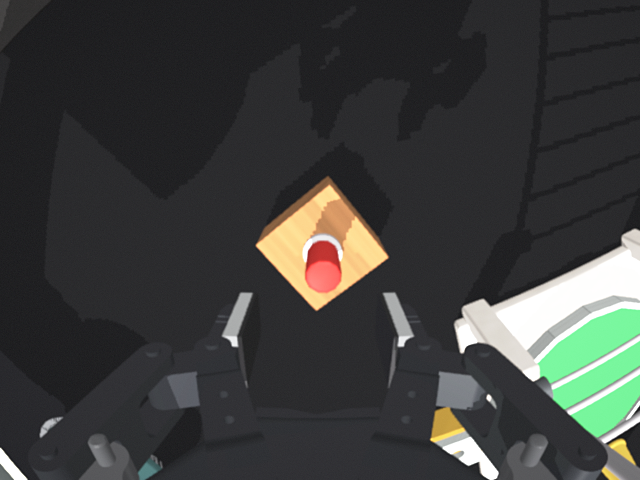

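The pin's red head is at (322,255), upright, and matches the projected estimate. I'll descend and grip.

Call:
jog_arm(turn=[[0,0,0],[0,0,0],[0,0,0],[0,0,0],[0,0,0],[0,0,0],[0,0,0],[0,0,0],[0,0,0],[0,0,0],[0,0,0],[0,0,0],[0,0,0],[0,0,0],[0,0,0],[0,0,0]], delta_pos=[[0.001,0.003,0],[0,0,0.02],[0,0,0.02],[0,0,0.02],[0,0,0.01],[0,0,0],[0,0,0],[0,0,0],[0,0,0],[0,0,0],[0,0,0],[0,0,0],[0,0,-0.02],[0,0,-0.02],[0,0,-0.02],[0,0,-0.02]], gripper=[0.05,0.05,0.05,0.05,0.05,0.05,0.03,0.02,0.01,0.01,0.01,0.01,0.01,0.01,0.01,0.01], grip_force=40)

```text
time: 17.07
tool_pos: [0.3662, 0.2641, 0.1314]
tcp_rot: [2.491, 1.914, 0.001]
wrist_force: [0.7, 0.3, -0.8]
width: 0.221
grip_force: 39.7
```

Run:
```python
from meas import *
need((-.138,-.001),.13,-1.934)
```

```text
shift cur [-0.2058  0.1279  0.0015] shift tgt [-0.2055  0.1284  0.0014] turn [ 0.0007 -0.0003  0.0026] press [-0.1851  0.2367] z 0.1314 t 17.0667 q [ 0.57 -0.08  2.17 -0.    1.05  0.83] F [ 0.7  0.3 -0.8] 0.22147487179480174
```

Call:
jog_arm(turn=[[0,0,0],[0,0,0],[0,0,0],[0,0,0],[0,0,0],[0,0,0],[0,0,0],[0,0,0],[0,0,0],[0,0,0],[0,0,0],[0,0,0]], delta_pos=[[-0.0304,0.0124,0],[-0.0304,0.0124,0],[-0.0304,0.0124,0],[-0.0304,0.0124,0],[-0.0304,0.0124,0],[-0.0304,0.0124,0],[-0.0078,0.0178,0],[-0.0078,0.0178,0],[-0.0078,0.0178,0],[0,0,0],[0,0,0],[0,0,0]], gripper=[0.01,0.01,0.01,0.01,0.01,0.01,0.01,0.01,0.01,0.01,0.01,0.01])

```text
time: 18.07
tool_pos: [0.436, 0.0325, 0.1302]
tcp_rot: [-2.491, -1.913, 0.001]
wrist_force: [0.0, -0.0, -1.0]
width: 0.219
grip_force: 39.8
```

Run:
```python
from meas import *
need((-.138,-.001),.13,-1.934)
im,st=snap("wrist","w6.png"); snap("scene","s6.png")
cv2.imwrite("pics/m6.png",np.hstack([cv2.resize(im[140:340,220:420,::-1],(500,500)),cv2.resize(cv2.imread("pics/s6.png")[190:270,320:440],(300,200)).repeat(1,0) if 0 else cv2.copyMakeBorder(cv2.resize(cv2.imread("pics/s6.png")[170:270,340:415],(300,400)),0,100,0,0,0)]))
```

```text
shift cur [-0.      0.0008  0.0002] shift tgt [-0.      0.0008  0.0002] turn [-0.0007  0.      0.002 ] press [-0.1388 -0.0007] z 0.1302 t 18.0667 q [ 0.02 -0.1   2.2   0.    1.05  0.28] F [ 0. -0. -1.] 0.21897425578356425
```

View pics/m6.png

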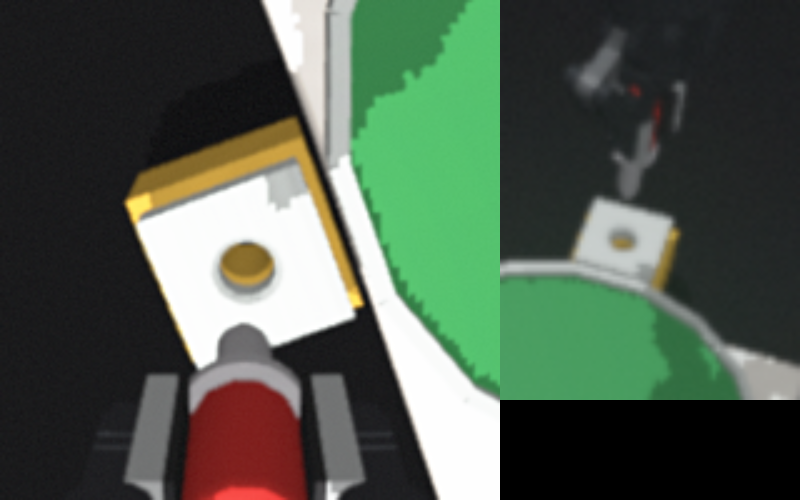

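Run:
```python
from meas import *
st=read_state(); print(st["tool_pos"])
X=at("wrist",220+247/2.5-.3,140+269/2.5-.3,.045,st); print("ear",X,w2p(X))
for z in(.08,.085): X=at("wrist",220+243/2.5-.3,140+335/2.5-.3,z,st); print("tip~",X)
for dz in (.045,.07,.083): print(dz,proj("wrist",np.r_[st["tool_pos"][:2],dz],st))
im=cv2.imread("pics/w6.png"); g=cv2.cvtColor(im,cv2.COLOR_BGR2HSV)
print(im[275:300:6,296:340:3].max(2))
```

```text
[0.4357 0.0328 0.1301]
ear [0.4366 0.0333 0.045 ] [-0.1381  0.0001]
tip~ [0.4347 0.0299 0.08  ]
tip~ [0.4353 0.0319 0.085 ]
0.045 (np.float64(317.3413846214063), np.float64(248.3152338408244))
0.07 (np.float64(317.2558042362568), np.float64(262.2182016325085))
0.083 (np.float64(317.20357412484697), np.float64(270.7055240398551))
[[255 253 254 255 121 107 110 109 111 105 159 255 255 252 147]
 [251 254 254 255  93 111 113 114 114 108 103  34  25  28  28]
 [ 22 164 109 139 165 170 170 170 170 168 167 144 112  69  25]
 [112 168 168 168 152 132 121 124 124 128 146 170 170 170 126]
 [149 165 112 117 121 123 125 124 125 127 125 123 120 157 169]]
```

Call:
jog_arm(turn=[[0,0,0],[0,0,0],[0,0,0],[0,0,0],[0,0,0],[0,0,0],[0,0,0],[0,0,0],[0,0,0]], delta_pos=[[0.0004,0.0008,0],[0,0,0.012],[0,0,0.012],[0,0,0.008],[0,0,0.008],[0,0,0.006],[0,0,0.006],[0,0,0.006],[0,0,0]], gripper=[0.01,0.01,0.01,0.01,0.01,0.01,0.01,0.01,0.01])

```text
time: 18.92
tool_pos: [0.4372, 0.0332, 0.0713]
tcp_rot: [-2.491, -1.912, -0.001]
wrist_force: [1.2, 4.8, -3.7]
width: 0.22
grip_force: 39.6
```

Call:
jog_arm(turn=[[0,0,0],[0,0,0],[0,0,0],[0,0,0],[0,0,0],[0,0,0]], delta_pos=[[0,0,0.005],[0,0,0.005],[0,0,0.004],[0,0,0.003],[0,0,0.002],[0,0,0]], gripper=[0.01,0.01,0.01,0.01,0.01,0.01])

```text
time: 19.42
tool_pos: [0.4379, 0.0335, 0.0567]
tcp_rot: [-2.491, -1.911, -0.0]
wrist_force: [-11.4, 7.8, 29.4]
width: 0.226
grip_force: 43.2
```

Call:
jog_arm(turn=[[0,0,0],[0,0,0],[0,0,0],[0,0,0],[0,0,0],[0,0,0],[0,0,0],[0,0,0],[0,0,0],[0,0,0],[0,0,0],[0,0,0]], delta_pos=[[0,0,-0.002],[0,0,0],[0,0,0],[0,0,0],[0,0,0],[0,0,-0.02],[0,0,-0.025],[0,0,-0.025],[0,0,-0.025],[0,0,0],[0,0,0],[0,0,0]], gripper=[0.03,0.045,0.05,0.05,0.05,0.05,0.05,0.05,0.05,0.05,0.05,0.05])

```text
time: 20.42
tool_pos: [0.4369, 0.0323, 0.1496]
tcp_rot: [-2.491, -1.913, 0.001]
wrist_force: [0.5, 0.2, -0.8]
width: 0.59
grip_force: 0.0
```

Run:
```python
from meas import *
im,st=snap("wrist","w7.png"); snap("scene","s7.png"); need((-.138,0),.15,-1.934)
for z in(.045,.049,.087): print(z,proj("wrist",(.4368,.033,z),st),proj("scene",(.4368,.033,z),st))
cv2.imwrite("pics/m7.png",np.hstack([cv2.resize(im[180:340,240:400,::-1],(400,400)),cv2.resize(cv2.imread("pics/s7.png")[200:260,340:400],(400,400))]))
```

```text
shift cur [ 0.001   0.0003 -0.0014] shift tgt [ 0.001   0.0003 -0.0014] turn [-0.0029  0.001   0.0022] press [-0.1387 -0.0008] z 0.1486 t 20.5167 q [ 0.02 -0.12  2.18 -0.    1.09  0.28] F [ 1.1 -0.   0.2] 0.5864971353340407
0.045 (np.float64(317.0715641387924), np.float64(238.3521890265785)) (np.float64(370.49460405836294), np.float64(229.1249786743487))
0.049 (np.float64(317.0544786062895), np.float64(240.09669346056245)) (np.float64(370.6688943991015), np.float64(228.02289748573173))
0.087 (np.float64(316.8629386729358), np.float64(259.691108372795)) (np.float64(372.37017753236245), np.float64(217.2652609481415))
```

View pics/m7.png

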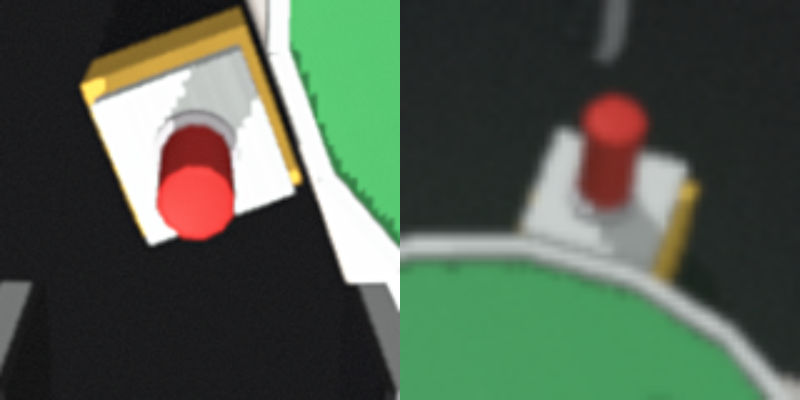

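The pin is seated: its red top in the scene view is at (372,217.7), against (372.4,217.3) predicted for full depth. Next the forms, checking that none has moved again.

```bash
cat > forms.py <<'E'
from meas import *
import sys
def forms():
    im=vision.read_camera("scene")
    for a,c,b in blobs("scene",im,(105,120,80),(125,255,255))[0]:
        if b[3]<16: X=at("scene",*c,.025); print(X[:2].round(4),"press",w2p(X).round(4),"on-pad z", w2p(at("scene",*c,.07)).round(4),a)
E
python3 - <<'E'
from forms import *
forms()
for w in((.4685,-.1963),(.5804,-.196),(.502,-.3337),(.5546,-.3003)): need(w2p(w),.008,-1.934)
E
```

```text
[ 0.5644 -0.5252] press [-0.0667 -0.5683] on-pad z [-0.0358 -0.538 ] 168
[ 0.5022 -0.3334] press [-0.1095 -0.3714] on-pad z [-0.0766 -0.3497] 74
[ 0.4688 -0.1956] press [-0.1289 -0.2309] on-pad z [-0.0952 -0.2154] 79
[ 0.5545 -0.2997] press [-0.054  -0.3431] on-pad z [-0.0236 -0.3227] 74
[ 0.5807 -0.1952] press [-0.0175 -0.2417] on-pad z [ 0.0113 -0.2257] 77
shift cur [-0.2125  0.0907  0.1405] shift tgt [-0.2124  0.0908  0.1406] turn [-0.0031  0.0009  0.0022] press [-0.1386 -0.0008] z 0.1486 t 20.5667 q [ 0.02 -0.12  2.18 -0.    1.09  0.28] F [ 0.5 -0.4  0.1] 0.588466517807823
shift cur [-0.1833  0.1988  0.1402] shift tgt [-0.183   0.1987  0.1406] turn [-0.0031  0.0009  0.0022] press [-0.1386 -0.0008] z 0.1486 t 20.5667 q [ 0.02 -0.12  2.18 -0.    1.09  0.28] F [ 0.5 -0.4  0.1] 0.588466517807823
shift cur [-0.3366  0.1586  0.1404] shift tgt [-0.3363  0.1589  0.1406] turn [-0.0031  0.0009  0.0022] press [-0.1386 -0.0008] z 0.1486 t 20.5667 q [ 0.02 -0.12  2.18 -0.    1.09  0.28] F [ 0.5 -0.4  0.1] 0.588466517807823
shift cur [-0.2907  0.2007  0.1403] shift tgt [-0.2904  0.201   0.1406] turn [-0.0031  0.0009  0.0022] press [-0.1386 -0.0008] z 0.1486 t 20.5667 q [ 0.02 -0.12  2.18 -0.    1.09  0.28] F [ 0.5 -0.4  0.1] 0.588466517807823
```

Call:
jog_arm(turn=[[0,0,0],[0,0,0],[0,0,0],[0,0,0],[0,0,0],[0,0,0],[0,0,0],[0,0,0],[0,0,0],[0,0,0],[0,0,0],[0,0,0],[0,0,0],[0,0,0],[0,0,0],[0,0,0],[0,0,0],[0,0,0],[0,0,0],[0,0,0]], delta_pos=[[-0.0265,0.0113,0],[-0.0265,0.0113,0],[-0.0265,0.0113,0],[-0.0265,0.0113,0],[-0.0265,0.0113,0],[-0.0265,0.0113,0],[-0.0265,0.0113,0],[-0.0265,0.0113,0],[0,0,0],[0,0,0.03],[0,0,0.03],[0,0,0.03],[0,0,0.025],[0,0,0.015],[0,0,0.007],[0,0,0],[0,0,0],[0,0,0],[0,0,0],[0,0,0]], gripper=[0.05,0.05,0.05,0.05,0.05,0.05,0.05,0.05,0.05,0.05,0.05,0.05,0.05,0.05,0.05,0.05,0.03,0.02,0.01,0.01], grip_force=30)

```text
time: 22.23
tool_pos: [0.4714, -0.1962, 0.0148]
tcp_rot: [2.489, 1.912, 0.002]
wrist_force: [0.2, -0.1, 2.3]
width: 0.196
grip_force: 29.5
```

Call:
jog_arm(turn=[[0,0,0],[0,0,0],[0,0,0],[0,0,0],[0,0,0],[0,0,0],[0,0,0]], delta_pos=[[0,0,0],[0,0,0],[0,0,-0.02],[0,0,-0.03],[0,0,-0.03],[0,0,-0.02],[0,0,0]], gripper=[0.01,0.01,0.01,0.01,0.01,0.01,0.01])

```text
time: 22.82
tool_pos: [0.4734, -0.1973, 0.1185]
tcp_rot: [2.485, 1.908, 0.007]
wrist_force: [1.4, -0.4, -0.6]
width: 0.194
grip_force: 29.6
```

Run:
```python
from forms import *
for p in((-.045,.033),(.045,.033),(-.045,-.045),(.045,-.045)): need(p,.055,-1.934)
```

```text
shift cur [ 0.2771 -0.0202  0.0628] shift tgt [ 0.2769 -0.0202  0.0635] turn [0.0091 0.0017 0.0022] press [-0.1245 -0.2331] z 0.1185 t 22.8167 q [-0.44  0.05  2.07 -0.    1.01 -0.18] F [ 1.4 -0.4 -0.6] 0.19358587018777407
shift cur [0.3089 0.064  0.0635] shift tgt [0.3089 0.0639 0.0635] turn [0.0091 0.0017 0.0022] press [-0.1245 -0.2331] z 0.1185 t 22.8167 q [-0.44  0.05  2.07 -0.    1.01 -0.18] F [ 1.4 -0.4 -0.6] 0.19358587018777407
shift cur [0.2041 0.0073 0.0632] shift tgt [0.204  0.0075 0.0635] turn [0.0091 0.0017 0.0022] press [-0.1245 -0.2331] z 0.1185 t 22.8167 q [-0.44  0.05  2.07 -0.    1.01 -0.18] F [ 1.4 -0.4 -0.6] 0.19358587018777407
shift cur [0.2359 0.0915 0.0639] shift tgt [0.236  0.0916 0.0635] turn [0.0091 0.0017 0.0022] press [-0.1245 -0.2331] z 0.1185 t 22.8167 q [-0.44  0.05  2.07 -0.    1.01 -0.18] F [ 1.4 -0.4 -0.6] 0.19358587018777407
```

Call:
jog_arm(turn=[[0,0,0],[0,0,0],[0,0,0],[0,0,0],[0,0,0],[0,0,0],[0,0,0],[0,0,0],[0,0,0],[0,0,0],[0,0,0],[0,0,0],[0,0,0],[0,0,0],[0,0,0],[0,0,0]], delta_pos=[[0.0345,-0.0025,0],[0.0345,-0.0025,0],[0.0345,-0.0025,0],[0.0345,-0.0025,0],[0.0345,-0.0025,0],[0.0345,-0.0025,0],[0.0345,-0.0025,0],[0.0345,-0.0025,0],[0,0,0],[0,0,0.02],[0,0,0.015],[0,0,0.01],[0,0,0.006],[0,0,0.004],[0,0,0],[0,0,0]], gripper=[0.01,0.01,0.01,0.01,0.01,0.01,0.01,0.01,0.01,0.01,0.01,0.01,0.01,0.01,0.01,0.01])

```text
time: 24.15
tool_pos: [0.5214, 0.0762, 0.0591]
tcp_rot: [-2.491, -1.911, 0.001]
wrist_force: [-4.9, 1.4, 6.9]
width: 0.198
grip_force: 31.0
```

Call:
jog_arm(turn=[[0,0,0],[0,0,0],[0,0,0],[0,0,0],[0,0,0],[0,0,0],[0,0,0],[0,0,0]], delta_pos=[[0,0,0],[0,0,0],[0,0,0],[0,0,-0.02],[0,0,-0.025],[0,0,-0.025],[0,0,-0.015],[0,0,0]], gripper=[0.03,0.04,0.04,0.04,0.04,0.04,0.04,0.04])

```text
time: 24.82
tool_pos: [0.5252, 0.0762, 0.1475]
tcp_rot: [2.488, 1.911, 0.011]
wrist_force: [0.6, 0.6, 0.3]
width: 0.47
grip_force: 0.0
```

Run:
```python
from forms import *
forms(); need(w2p((.5804,-.196)),.008,-1.934)
```

```text
[ 0.5644 -0.5252] press [-0.0667 -0.5683] on-pad z [-0.0358 -0.538 ] 168
[ 0.5022 -0.3334] press [-0.1095 -0.3714] on-pad z [-0.0766 -0.3497] 74
[ 0.5545 -0.2997] press [-0.054  -0.3431] on-pad z [-0.0236 -0.3227] 74
[ 0.5805 -0.1953] press [-0.0177 -0.2417] on-pad z [ 0.0111 -0.2258] 78
[0.4933 0.0684] press [-0.0782  0.0294] on-pad z [-0.0467  0.0334] 80
shift cur [-0.2485  0.1242  0.1376] shift tgt [-0.248   0.1254  0.1374] turn [ 0.0047 -0.0017  0.002 ] press [-0.047  0.034] z 0.1454 t 24.8667 q [ 0.1   0.06  2.01 -0.    1.07  0.36] F [ 0.7 -0.6 -0.1] 0.4669163711677612
```

Call:
jog_arm(turn=[[0,0,0],[0,0,0],[0,0,0],[0,0,0],[0,0,0],[0,0,0],[0,0,0],[0,0,0],[0,0,0],[0,0,0],[0,0,0],[0,0,0],[0,0,0],[0,0,0],[0,0,0],[0,0,0],[0,0,0],[0,0,0],[0,0,0],[0,0,0]], delta_pos=[[-0.031,0.0156,0],[-0.031,0.0156,0],[-0.031,0.0156,0],[-0.031,0.0156,0],[-0.031,0.0156,0],[-0.031,0.0156,0],[-0.031,0.0156,0],[-0.031,0.0156,0],[0,0,0],[0,0,0.03],[0,0,0.03],[0,0,0.03],[0,0,0.025],[0,0,0.015],[0,0,0.005],[0,0,0],[0,0,0],[0,0,0],[0,0,0],[0,0,0]], gripper=[0.05,0.05,0.05,0.05,0.05,0.05,0.05,0.05,0.05,0.05,0.05,0.05,0.05,0.05,0.05,0.05,0.03,0.02,0.01,0.01])

```text
time: 26.53
tool_pos: [0.5793, -0.1959, 0.0092]
tcp_rot: [2.49, 1.913, 0.002]
wrist_force: [0.7, -0.5, 1.1]
width: 0.194
grip_force: 29.4
```

Call:
jog_arm(turn=[[0,0,0],[0,0,0],[0,0,0],[0,0,0],[0,0,0],[0,0,0],[0,0,0]], delta_pos=[[0,0,0],[0,0,0],[0,0,-0.02],[0,0,-0.03],[0,0,-0.03],[0,0,-0.02],[0,0,0]], gripper=[0.01,0.01,0.01,0.01,0.01,0.01,0.01])

```text
time: 27.12
tool_pos: [0.5823, -0.1971, 0.1142]
tcp_rot: [2.485, 1.908, 0.008]
wrist_force: [1.3, -0.9, -0.3]
width: 0.198
grip_force: 29.4
```

Run:
```python
from forms import *
need((.045,.033),.058,-1.934)
```

```text
shift cur [ 0.2806 -0.0411  0.0555] shift tgt [ 0.2804 -0.0412  0.0562] turn [0.0099 0.0011 0.0022] press [-0.0162 -0.2437] z 0.1142 t 27.1167 q [-0.37  0.24  1.86 -0.    1.03 -0.11] F [ 1.3 -0.9 -0.3] 0.1984495873428235
```

Call:
jog_arm(turn=[[0,0,0],[0,0,0],[0,0,0],[0,0,0],[0,0,0],[0,0,0],[0,0,0],[0,0,0],[0,0,0],[0,0,0],[0,0,0],[0,0,0],[0,0,0],[0,0,0],[0,0,0],[0,0,0]], delta_pos=[[0.035,-0.0051,0],[0.035,-0.0051,0],[0.035,-0.0051,0],[0.035,-0.0051,0],[0.035,-0.0051,0],[0.035,-0.0051,0],[0.035,-0.0051,0],[0.035,-0.0051,0],[0,0,0],[0,0,0.02],[0,0,0.015],[0,0,0.01],[0,0,0.006],[0,0,0.005],[0,0,0],[0,0,0]], gripper=[0.01,0.01,0.01,0.01,0.01,0.01,0.01,0.01,0.01,0.01,0.01,0.01,0.01,0.01,0.01,0.01])

```text
time: 28.45
tool_pos: [0.6112, 0.0846, 0.054]
tcp_rot: [-2.492, -1.913, 0.002]
wrist_force: [-5.4, -0.6, 9.6]
width: 0.198
grip_force: 30.6
```

Placed with light contact. Release and go on.

Call:
jog_arm(turn=[[0,0,0],[0,0,0],[0,0,0],[0,0,0],[0,0,0],[0,0,0],[0,0,0],[0,0,0]], delta_pos=[[0,0,0],[0,0,0],[0,0,0],[0,0,-0.02],[0,0,-0.025],[0,0,-0.025],[0,0,-0.02],[0,0,0]], gripper=[0.03,0.04,0.04,0.04,0.04,0.04,0.04,0.04])

```text
time: 29.12
tool_pos: [0.6151, 0.0856, 0.1477]
tcp_rot: [2.488, 1.91, 0.012]
wrist_force: [0.9, -0.4, 1.2]
width: 0.468
grip_force: 0.0
```

Run:
```python
from forms import *
forms(); need(w2p((.502,-.3337)),.008,-1.934)
```

```text
[ 0.5645 -0.5253] press [-0.0666 -0.5685] on-pad z [-0.0357 -0.5381] 168
[ 0.5023 -0.3332] press [-0.1093 -0.3712] on-pad z [-0.0765 -0.3496] 75
[ 0.5543 -0.2999] press [-0.0542 -0.3432] on-pad z [-0.0238 -0.3228] 76
[0.5869 0.0782] press [0.016  0.0297] on-pad z [0.0433 0.0337] 83
shift cur [-0.4342 -0.0006  0.1363] shift tgt [-0.4339  0.0011  0.1373] turn [ 0.0058 -0.0022  0.002 ] press [0.0434 0.0343] z 0.1453 t 29.1667 q [0.1  0.22 1.82 0.   1.09 0.36] F [-0.   0.2  0. ] 0.4713483291309872
```

Call:
jog_arm(turn=[[0,0,0],[0,0,0],[0,0,0],[0,0,0],[0,0,0],[0,0,0],[0,0,0],[0,0,0],[0,0,0],[0,0,0],[0,0,0],[0,0,0]], delta_pos=[[-0.0362,0.0001,0],[-0.0362,0.0001,0],[-0.0362,0.0001,0],[-0.0362,0.0001,0],[-0.0362,0.0001,0],[-0.0362,0.0001,0],[-0.0362,0.0001,0],[-0.0362,0.0001,0],[-0.0362,0.0001,0],[-0.0362,0.0001,0],[-0.0362,0.0001,0],[-0.0362,0,0]], gripper=[0.045,0.045,0.045,0.045,0.045,0.045,0.045,0.045,0.045,0.045,0.045,0.045])

```text
time: 30.17
tool_pos: [0.4986, -0.3356, 0.1402]
tcp_rot: [-2.49, -1.912, 0.001]
wrist_force: [1.1, 0.6, -0.1]
width: 0.53
grip_force: 0.0
```

Run:
```python
from forms import *
forms(); need(w2p((.502,-.3337)),.008,-1.934)
```

```text
[ 0.5644 -0.5252] press [-0.0667 -0.5684] on-pad z [-0.0357 -0.5381] 169
[ 0.5023 -0.3332] press [-0.1093 -0.3712] on-pad z [-0.0765 -0.3496] 75
[ 0.5545 -0.2997] press [-0.054  -0.3431] on-pad z [-0.0236 -0.3227] 74
[0.4946 0.0697] press [-0.0767  0.0305] on-pad z [-0.0453  0.0344] 78
[0.587  0.0782] press [0.0161 0.0297] on-pad z [0.0433 0.0337] 87
shift cur [0.0099 0.0027 0.1325] shift tgt [0.0093 0.0025 0.1325] turn [-0.0015  0.0043 -0.0003] press [-0.1153 -0.3794] z 0.1405 t 30.2167 q [-0.64  0.2   1.85 -0.01  1.09 -0.38] F [-0.3 -4.3 -0.2] 0.5280377902063195
```

Call:
jog_arm(turn=[[0,0,0],[0,0,0],[0,0,0]], delta_pos=[[0,0,0.03],[0,0,0.03],[0,0,0]], gripper=[0.045,0.045,0.045])

```text
time: 30.47
tool_pos: [0.495, -0.3315, 0.0744]
tcp_rot: [-2.483, -1.904, 0.006]
wrist_force: [-1.3, 1.2, -1.2]
width: 0.525
grip_force: 0.0
```

Run:
```python
from forms import *
need(w2p((.502,-.3337)),.008,-1.934)
```

```text
shift cur [-0.0006  0.0082  0.0663] shift tgt [-0.0003  0.0073  0.0664] turn [-0.0126 -0.0049  0.0008] press [-0.1164 -0.3687] z 0.0744 t 30.4667 q [-0.63  0.27  1.91  0.    0.98 -0.37] F [-1.3  1.2 -1.2] 0.5253838978576083
```

Call:
jog_arm(turn=[[0,0,0],[0,0,0],[0,0,0],[0,0,0],[0,0,0],[0,0,0],[0,0,0],[0,0,0],[0,0,0],[0,0,0],[0,0,0],[0,0,0],[0,0,0]], delta_pos=[[0,0.005,0],[0,0,0],[0,0,0.02],[0,0,0.02],[0,0,0.015],[0,0,0.007],[0,0,0.002],[0,0,0],[0,0,0],[0,0,0],[0,0,0],[0,0,0],[0,0,0]], gripper=[0.045,0.045,0.045,0.045,0.045,0.045,0.045,0.045,0.03,0.02,0.01,0.01,0.01])

```text
time: 31.55
tool_pos: [0.5061, -0.3366, 0.02]
tcp_rot: [2.49, 1.912, 0.001]
wrist_force: [-1.0, 0.6, 5.9]
width: 0.192
grip_force: 29.4
```

Call:
jog_arm(turn=[[0,0,0],[0,0,0],[0,0,0],[0,0,0],[0,0,0],[0,0,0],[0,0,0]], delta_pos=[[0,0,0],[0,0,-0.02],[0,0,-0.03],[0,0,-0.03],[0,0,-0.02],[0,0,0],[0,0,0]], gripper=[0.01,0.01,0.01,0.01,0.01,0.01,0.01])

```text
time: 32.13
tool_pos: [0.5063, -0.3367, 0.1201]
tcp_rot: [2.489, 1.911, 0.002]
wrist_force: [0.1, 0.3, -1.9]
width: 0.198
grip_force: 29.5
```

Run:
```python
from forms import *
need((-.045,-.045),.058,-1.934)
```

```text
shift cur [ 0.3303 -0.06    0.0614] shift tgt [ 0.3301 -0.0605  0.0621] turn [0.0037 0.0014 0.0021] press [-0.1057 -0.375 ] z 0.1201 t 32.1333 q [-0.63  0.23  1.86  0.    1.05 -0.37] F [ 0.1  0.3 -1.9] 0.19753786740099655
```

Call:
jog_arm(turn=[[0,0,0],[0,0,0],[0,0,0],[0,0,0],[0,0,0],[0,0,0],[0,0,0],[0,0,0],[0,0,0],[0,0,0],[0,0,0],[0,0,0],[0,0,0],[0,0,0],[0,0,0],[0,0,0]], delta_pos=[[0.033,-0.006,0],[0.033,-0.006,0],[0.033,-0.006,0],[0.033,-0.006,0],[0.033,-0.006,0],[0.033,-0.006,0],[0.033,-0.006,0],[0.033,-0.006,0],[0.033,-0.006,0],[0.033,-0.006,0],[0,0,0],[0,0,0],[0,0,0.02],[0,0,0.015],[0,0,0],[0,0,0]], gripper=[0.01,0.01,0.01,0.01,0.01,0.01,0.01,0.01,0.01,0.01,0.01,0.01,0.01,0.01,0.01,0.01])

```text
time: 33.47
tool_pos: [0.5304, -0.0027, 0.0813]
tcp_rot: [-2.491, -1.91, 0.006]
wrist_force: [0.1, 0.8, -0.1]
width: 0.193
grip_force: 29.5
```

Run:
```python
from forms import *
need((-.045,-.045),.0645,-1.934); snap("scene","s8.png")
im,_=snap("wrist","w8.png")
cv2.imwrite("pics/m8.png",np.hstack([cv2.resize(im[:,:,::-1],(480,360)),cv2.resize(cv2.imread("pics/s8.png")[190:340,270:420],(320,320))[0:320].copy() if 0 else cv2.resize(cv2.imread("pics/s8.png")[190:340,290:420],(312,360))]))
```

```text
shift cur [0.0013 0.0032 0.0168] shift tgt [0.0012 0.0031 0.0168] turn [-0.0045  0.0013  0.0009] press [-0.0484 -0.045 ] z 0.0813 t 33.4667 q [-0.05  0.14  2.05 -0.    0.96  0.21] F [ 0.1  0.8 -0.1] 0.19251228083133068
```

View pics/m8.png

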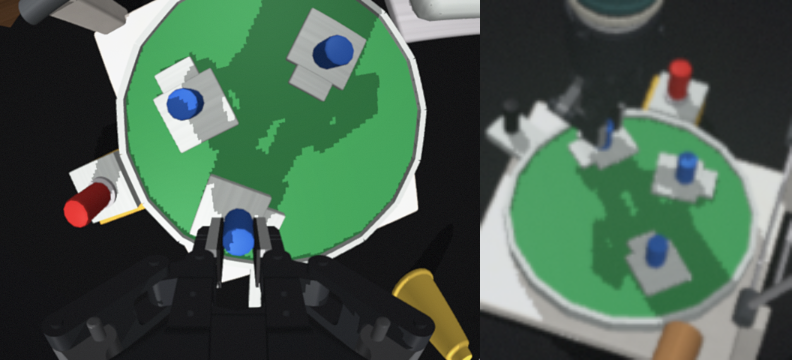

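Two forms lie flat on the pad, at wrist-crop (185,105) and (330,52). The third is held level over its spot, so I lower it.

Call:
jog_arm(turn=[[0,0,0],[0,0,0],[0,0,0],[0,0,0],[0,0,0]], delta_pos=[[0.001,0.002,0.007],[0,0,0.006],[0,0,0.004],[0,0,0.001],[0,0,0]], gripper=[0.01,0.01,0.01,0.01,0.01])

```text
time: 33.98
tool_pos: [0.5344, -0.0011, 0.0651]
tcp_rot: [-2.491, -1.913, 0.0]
wrist_force: [0.0, -0.4, -1.2]
width: 0.192
grip_force: 29.6
```

Call:
jog_arm(turn=[[0,0,0],[0,0,0]], delta_pos=[[0,0,0.002],[0,0,0.001]], gripper=[0.01,0.01])

```text
time: 34.15
tool_pos: [0.5353, -0.0017, 0.0648]
tcp_rot: [2.49, 1.914, -0.0]
wrist_force: [-7.4, -2.7, 21.4]
width: 0.189
grip_force: 31.6
```

Call:
jog_arm(turn=[[0,0,0],[0,0,0]], delta_pos=[[0,0,0.001],[0,0,0]], gripper=[0.01,0.01])

```text
time: 34.32
tool_pos: [0.5357, -0.0019, 0.0648]
tcp_rot: [2.488, 1.914, 0.0]
wrist_force: [-7.4, -3.5, 19.5]
width: 0.193
grip_force: 31.4
```

Seated. Ease off, release, lift, and go on to the last form.

Call:
jog_arm(turn=[[0,0,0],[0,0,0],[0,0,0],[0,0,0],[0,0,0],[0,0,0],[0,0,0],[0,0,0],[0,0,0],[0,0,0]], delta_pos=[[0,0,-0.003],[0,0,0],[0,0,0],[0,0,0],[0,0,-0.02],[0,0,-0.025],[0,0,-0.025],[0,0,-0.005],[0,0,0],[0,0,0]], gripper=[0.01,0.03,0.04,0.04,0.04,0.04,0.04,0.04,0.04,0.04])

```text
time: 35.15
tool_pos: [0.5342, -0.0011, 0.1386]
tcp_rot: [-2.491, -1.913, 0.001]
wrist_force: [-0.2, -0.5, -0.9]
width: 0.471
grip_force: 0.0
```

Run:
```python
from forms import *
forms(); need(w2p((.5546,-.3)),.01,-1.934)
```

```text
[ 0.5644 -0.5252] press [-0.0667 -0.5684] on-pad z [-0.0357 -0.5381] 169
[ 0.5547 -0.2999] press [-0.0539 -0.3432] on-pad z [-0.0235 -0.3228] 76
[ 0.5088 -0.0088] press [-0.0704 -0.049 ] on-pad z [-0.0393 -0.0416] 71
[0.4932 0.0684] press [-0.0783  0.0294] on-pad z [-0.0468  0.0334] 78
[0.5866 0.0793] press [0.0158 0.0308] on-pad z [0.0431 0.0347] 84
shift cur [-0.2834  0.0978  0.1277] shift tgt [-0.2832  0.0982  0.1278] turn [-0.0022  0.0004  0.0023] press [-0.0451 -0.0437] z 0.1378 t 35.2 q [-0.05  0.08  2.    0.    1.06  0.21] F [ 0.3 -0.4 -0.7] 0.46675891298704797
```

Call:
jog_arm(turn=[[0,0,0],[0,0,0],[0,0,0],[0,0,0],[0,0,0],[0,0,0],[0,0,0],[0,0,0],[0,0,0],[0,0,0],[0,0,0],[0,0,0],[0,0,0],[0,0,0],[0,0,0],[0,0,0],[0,0,0],[0,0,0],[0,0,0],[0,0,0]], delta_pos=[[-0.0354,0.0122,0],[-0.0354,0.0122,0],[-0.0354,0.0122,0],[-0.0354,0.0122,0],[-0.0354,0.0122,0],[-0.0354,0.0122,0],[-0.0354,0.0122,0],[-0.0354,0.0122,0],[0,0,0],[0,0,0],[0,0,0.03],[0,0,0.03],[0,0,0.03],[0,0,0.02],[0,0,0.012],[0,0,0.004],[0,0,0],[0,0,0],[0,0,0],[0,0,0]], gripper=[0.045,0.045,0.045,0.045,0.045,0.045,0.045,0.045,0.045,0.045,0.045,0.045,0.045,0.045,0.045,0.045,0.045,0.03,0.015,0.01])

```text
time: 36.87
tool_pos: [0.5573, -0.3007, 0.0154]
tcp_rot: [2.489, 1.912, 0.002]
wrist_force: [-0.4, -0.1, 1.0]
width: 0.194
grip_force: 29.4
```

Call:
jog_arm(turn=[[0,0,0],[0,0,0],[0,0,0]], delta_pos=[[0,0,0],[0,0,0],[0,0,0]], gripper=[0.01,0.01,0.01])

```text
time: 37.12
tool_pos: [0.5573, -0.3007, 0.0153]
tcp_rot: [2.489, 1.911, 0.003]
wrist_force: [0.3, 0.8, 6.8]
width: 0.201
grip_force: 29.8
```

Call:
jog_arm(turn=[[0,0,0],[0,0,0],[0,0,0],[0,0,0],[0,0,0],[0,0,0]], delta_pos=[[0,0,-0.02],[0,0,-0.03],[0,0,-0.03],[0,0,-0.02],[0,0,0],[0,0,0]], gripper=[0.01,0.01,0.01,0.01,0.01,0.01])

```text
time: 37.62
tool_pos: [0.5567, -0.3007, 0.1151]
tcp_rot: [2.489, 1.911, 0.002]
wrist_force: [-0.8, 0.5, -1.5]
width: 0.196
grip_force: 29.6
```

Run:
```python
from forms import *
need((.045,-.045),.058,-1.934)
```

```text
shift cur [ 0.3142 -0.0153  0.0567] shift tgt [ 0.3141 -0.0157  0.0571] turn [0.0035 0.0011 0.0021] press [-0.0519 -0.3442] z 0.1151 t 37.6167 q [-0.53  0.28  1.81 -0.    1.05 -0.27] F [-0.8  0.5 -1.5] 0.19632576816475641
```

Call:
jog_arm(turn=[[0,0,0],[0,0,0],[0,0,0],[0,0,0],[0,0,0],[0,0,0],[0,0,0],[0,0,0],[0,0,0],[0,0,0],[0,0,0],[0,0,0],[0,0,0],[0,0,0],[0,0,0],[0,0,0],[0,0,0],[0,0,0]], delta_pos=[[0.0349,-0.0017,0],[0.0349,-0.0017,0],[0.0349,-0.0017,0],[0.0349,-0.0017,0],[0.0349,-0.0017,0],[0.0349,-0.0017,0],[0.0349,-0.0017,0],[0.0349,-0.0017,0],[0.0349,-0.0017,0],[0,0,0],[0,0,0.02],[0,0,0.015],[0,0,0.01],[0,0,0.005],[0,0,0.003],[0,0,0],[0,0,0],[0,0,0]], gripper=[0.01,0.01,0.01,0.01,0.01,0.01,0.01,0.01,0.01,0.01,0.01,0.01,0.01,0.01,0.01,0.01,0.01,0.01])

```text
time: 39.12
tool_pos: [0.6213, 0.0072, 0.0603]
tcp_rot: [-2.491, -1.912, 0.002]
wrist_force: [-3.8, 1.4, 4.6]
width: 0.194
grip_force: 30.1
```

Call:
jog_arm(turn=[[0,0,0],[0,0,0],[0,0,0],[0,0,0],[0,0,0],[0,0,0],[0,0,-0.121],[0,0,-0.121],[0,0,-0.121],[0,0,-0.121],[0,0,-0.121],[0,0,-0.121],[0,0,-0.121],[0,0,-0.121],[0,0,-0.121],[0,0,-0.121],[0,0,-0.121],[0,0,-0.121],[0,0,-0.121],[0,0,-0.121]], delta_pos=[[0,0,0],[0,0,0],[0,0,0],[0,0,-0.02],[0,0,-0.025],[0,0,-0.025],[0,0,-0.02],[0,0,-0.02],[0,0,-0.02],[0,0,-0.02],[0,0,-0.02],[0,0,-0.02],[0,0,-0.02],[0,0,-0.02],[0,0,-0.02],[0,0,-0.02],[0,0,-0.02],[0,0,-0.02],[0,0,-0.02],[0,0,-0.02]], gripper=[0.03,0.04,0.04,0.04,0.04,0.04,0.036,0.036,0.036,0.036,0.036,0.036,0.036,0.036,0.036,0.036,0.036,0.036,0.036,0.036])

```text
time: 40.78
tool_pos: [0.6222, 0.0073, 0.411]
tcp_rot: [0.207, 3.135, -0.0]
wrist_force: [0.1, 0.1, -0.3]
width: 0.423
grip_force: 0.0
```

Call:
jog_arm(turn=[[0,0,-0.12],[0,0,-0.12],[0,0,0],[0,0,0],[0,0,0]], delta_pos=[[0,0,0],[0,0,0],[0,0,0],[0,0,0],[0,0,0]], gripper=[0.036,0.036,0.036,0.036,0.036])

```text
time: 41.2
tool_pos: [0.622, 0.0074, 0.4096]
tcp_rot: [0.156, -3.137, -0.0]
wrist_force: [0.8, -0.6, 0.5]
width: 0.424
grip_force: 0.0
```

Run:
```python
from forms import *
forms(); need((0,.217),.40,0)
im,st=snap("wrist","w9.png"); s=cv2.imwrite("pics/s9.png",vision.read_camera("scene")[:,:,::-1])
# orange bar triangulation
R={}
for n,f in(("scene","s9.png"),("wrist","w9.png")):
    i=cv2.imread("pics/"+f)[:,:,::-1]
    for a,c,b in blobs(n,i,(6,200,130),(15,255,255),40)[0]: print(n,a,c.round(1),b)
print(proj("scene",np.r_[p2w((0,.217)),.323]),proj("wrist",np.r_[p2w((0,.217)),.323],st))
cv2.imwrite("pics/m9.png",np.hstack([cv2.resize(im[:,:,::-1],(480,360)),cv2.resize(cv2.imread("pics/s9.png")[190:370,280:440],(320,360))]))
```

```text
[ 0.5644 -0.5252] press [-0.0667 -0.5683] on-pad z [-0.0358 -0.538 ] 168
[ 0.5088 -0.009 ] press [-0.0705 -0.0492] on-pad z [-0.0394 -0.0418] 72
[0.4929 0.0678] press [-0.0786  0.0288] on-pad z [-0.0471  0.0328] 75
[ 0.5971 -0.0027] press [ 0.0181 -0.0518] on-pad z [ 0.0453 -0.0442] 78
[0.586  0.0795] press [0.0152 0.0311] on-pad z [0.0426 0.035 ] 80
shift cur [0.0438 0.2612 0.0097] shift tgt [0.0438 0.2612 0.0096] turn [ 0.     -0.0008 -0.0002] press [ 0.0438 -0.0442] z 0.4096 t 41.25 q [-0.03  0.11  1.47 -0.    1.57 -1.7 ] F [ 0.7 -0.2  0. ] 0.4229418328003556
(np.float64(493.024434021241), np.float64(224.51012537344792)) (np.float64(632.3502527180697), np.float64(192.92176407121715))
```

View pics/m9.png

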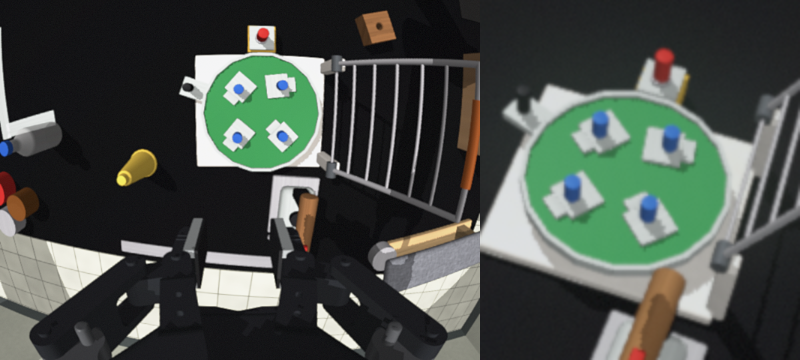

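All four forms lie flat and apart on the pad, the pin is in, and the guard bar at wrist (632,193) matches the predicted open pose. I'll go and grip the bar.

Call:
jog_arm(turn=[[0,0,0],[0,0,0],[0,0,0],[0,0,0],[0,0,0],[0,0,0],[0,0,0],[0,0,0],[0,0,0],[0,0,0],[0,0,0],[0,0,0],[0,0,0],[0,0,0],[0,0,0],[0,0,0]], delta_pos=[[0.0055,0.0327,0],[0.0055,0.0327,0],[0.0055,0.0327,0],[0.0055,0.0327,0],[0.0055,0.0327,0],[0.0055,0.0327,0],[0.0055,0.0327,0],[0.0055,0.0323,0],[0,0,0],[0,0,0],[0,0,0.02],[0,0,0.02],[0,0,0.02],[0,0,0],[0,0,0],[0,0,0]], gripper=[0.036,0.036,0.036,0.036,0.036,0.036,0.036,0.036,0.036,0.036,0.036,0.036,0.036,0.036,0.036,0.036])

```text
time: 42.68
tool_pos: [0.5523, 0.2622, 0.3514]
tcp_rot: [-0.158, 3.136, 0.0]
wrist_force: [0.6, -0.2, -0.7]
width: 0.425
grip_force: 0.0
```

Run:
```python
from forms import *
need((0,.217),.304,0)
im,st=snap("wrist","w10.png")
for a,c,b in blobs("wrist",im,(4,180,60),(15,255,255),40)[0]: print(a,c.round(1),b)
print(proj("wrist",np.r_[p2w((0,.217)),.323],st),proj("wrist",np.r_[p2w((-.05,.217)),.323],st))
```

```text
shift cur [-0.0001  0.0007  0.0474] shift tgt [-0.0001  0.0007  0.0474] turn [0.0001 0.0012 0.0009] press [-0.0001  0.2163] z 0.3514 t 42.6833 q [ 0.4   0.09  1.59 -0.    1.46 -1.27] F [ 0.6 -0.2 -0.7] 0.4245839207690965
3433 [315.8 283.2] [302 181  29 186]
(np.float64(316.7956309473963), np.float64(281.67410550501177)) (np.float64(316.8322713167575), np.float64(182.00103370751015))
```

Centred within a millimetre. I'll descend and grip.

Call:
jog_arm(turn=[[0,0,0],[0,0,0],[0,0,0],[0,0,0],[0,0,0],[0,0,0],[0,0,0],[0,0,0],[0,0,0],[0,0,0],[0,0,0]], delta_pos=[[0,0,0.02],[0,0,0.015],[0,0,0.01],[0,0,0.003],[0,0,0],[0,0,0],[0,0,0],[0,0,0],[0,0,0],[0,0,0],[0,0,0]], gripper=[0.036,0.036,0.036,0.036,0.036,0.025,0.015,0.005,0,0,0], grip_force=25)

```text
time: 43.65
tool_pos: [0.5525, 0.2614, 0.3039]
tcp_rot: [-0.16, 3.135, -0.004]
wrist_force: [-0.0, -6.1, 2.3]
width: 0.143
grip_force: 24.7
```

Run:
```python
from forms import *
need((0,.217),.304,0)
```

```text
shift cur [-0.      0.0016 -0.0001] shift tgt [-0.      0.0016 -0.0001] turn [-0.0025  0.0021  0.0017] press [-0.      0.2154] z 0.3039 t 43.65 q [ 0.4   0.11  1.66 -0.    1.38 -1.27] F [-0.  -6.1  2.3] 0.14291187072751158
```

Call:
jog_arm(turn=[[0,0,0],[0,0,0],[0,0,0],[0,0,0],[0,0,0],[0,0,0],[0,0,0],[0,0,0],[0,0,0],[0,0,0],[0,0,0],[0,0,0],[0,0,0],[0,0,0],[0,0,0],[0,0,0],[0,0,0],[0,0,0],[0,0,0],[0,0,0]], delta_pos=[[0,-0.0109,-0.0047],[0,-0.0112,-0.0041],[0,-0.0114,-0.0036],[0,-0.0115,-0.003],[0,-0.0117,-0.0024],[0,-0.0118,-0.0018],[0,-0.0118,-0.0012],[0,-0.0119,-0.0006],[0,-0.0119,0],[0,-0.0119,0.0005],[0,-0.0118,0.0011],[0,-0.0118,0.0017],[0,-0.0117,0.0023],[0,-0.0115,0.0029],[0,-0.0114,0.0035],[0,-0.0112,0.004],[0,-0.011,0.0046],[0,-0.0107,0.0051],[0,-0.0105,0.0057],[0,-0.0102,0.0062]], gripper=[0,0,0,0,0,0,0,0,0,0,0,0,0,0,0,0,0,0,0,0])

```text
time: 45.32
tool_pos: [0.5744, 0.0349, 0.2852]
tcp_rot: [0.16, -3.136, 0.001]
wrist_force: [-1.2, 0.2, 0.7]
width: 0.138
grip_force: 26.9
```

Call:
jog_arm(turn=[[0,0,0],[0,0,0]], delta_pos=[[0,0,0],[0,0,0]], gripper=[0,0])

```text
time: 45.48
tool_pos: [0.5744, 0.0349, 0.2854]
tcp_rot: [0.159, -3.136, 0.001]
wrist_force: [-1.8, -2.0, 1.6]
width: 0.137
grip_force: 26.9
```

Run:
```python
from forms import *
need((0,.118-.238*np.cos(1.0)),.086+.238*np.sin(1.0),0)
```

```text
shift cur [-0.0008  0.0015 -0.0009] shift tgt [-0.0008  0.0015 -0.0009] turn [-0.0008 -0.0018  0.001 ] press [-0.0008 -0.0121] z 0.2854 t 45.4833 q [ 0.02  0.05  1.75 -0.    1.34 -1.65] F [-1.8 -2.   1.6] 0.13671687956454734
```

Call:
jog_arm(turn=[[0,0,0],[0,0,0],[0,0,0],[0,0,0],[0,0,0],[0,0,0],[0,0,0],[0,0,0],[0,0,0],[0,0,0],[0,0,0],[0,0,0],[0,0,0],[0,0,0],[0,0,0],[0,0,0],[0,0,0],[0,0,0],[0,0,0]], delta_pos=[[0,-0.0099,0.0067],[0,-0.0095,0.0072],[0,-0.0091,0.0076],[0,-0.0087,0.0081],[0,-0.0083,0.0085],[0,-0.0079,0.0089],[0,-0.0074,0.0093],[0,-0.007,0.0096],[0,-0.0065,0.01],[0,-0.006,0.0103],[0,-0.0054,0.0106],[0,-0.0049,0.0108],[0,-0.0044,0.0111],[0,-0.0038,0.0113],[0,-0.0032,0.0114],[0,-0.0027,0.0116],[0,-0.0021,0.0117],[0,0,0],[0,0,0]], gripper=[0,0,0,0,0,0,0,0,0,0,0,0,0,0,0,0,0,0,0])

```text
time: 47.07
tool_pos: [0.5853, -0.0709, 0.1201]
tcp_rot: [0.16, -3.136, 0.001]
wrist_force: [-3.8, -4.8, -1.9]
width: 0.138
grip_force: 28.5
```

Run:
```python
from forms import *
need((0,.118-.238),.086,0)
```

```text
shift cur [-0.0006 -0.0015  0.0341] shift tgt [-0.0005 -0.0015  0.0341] turn [-0.0008 -0.0016  0.0023] press [-0.0005 -0.1185] z 0.1201 t 47.0667 q [-0.16  0.2   1.9  -0.    1.05 -1.83] F [-3.8 -4.8 -1.9] 0.13758995520064762
```

Call:
jog_arm(turn=[[0,0,0],[0,0,0],[0,0,0],[0,0,0],[0,0,0],[0,0,0],[0,0,0],[0,0,0],[0,0,0]], delta_pos=[[0,-0.0008,0.005],[0,-0.0006,0.005],[0,-0.0003,0.005],[0,0,0.005],[0,0,0.004],[0,0,0.003],[0,0,0.003],[0,0,0.002],[0,0,0]], gripper=[0,0,0,0,0,0,0,0,0])

```text
time: 47.82
tool_pos: [0.5857, -0.0739, 0.0894]
tcp_rot: [0.161, -3.137, 0.005]
wrist_force: [-3.6, -9.4, -1.5]
width: 0.139
grip_force: 29.0
```

Call:
jog_arm(turn=[[0,0,0],[0,0,0],[0,0,0],[0,0,0]], delta_pos=[[0,0,0.002],[0,0,0.002],[0,0,0.001],[0,0,0]], gripper=[0,0,0,0])

```text
time: 48.15
tool_pos: [0.5857, -0.074, 0.0845]
tcp_rot: [0.161, -3.137, 0.005]
wrist_force: [-4.1, -10.9, -1.9]
width: 0.141
grip_force: 29.0
```

Call:
jog_arm(turn=[[0,0,0],[0,0,0],[0,0,0],[0,0,0],[0,0,0]], delta_pos=[[0,-0.002,0.0015],[0,0,0.0015],[0,0,0.001],[0,0,0.001],[0,0,0]], gripper=[0,0,0,0,0])

```text
time: 48.57
tool_pos: [0.5858, -0.0741, 0.0808]
tcp_rot: [0.161, -3.136, 0.001]
wrist_force: [-8.3, -3.7, 7.0]
width: 0.142
grip_force: 29.7
```

Run:
```python
from forms import *
need((0,.118-.238),.086,0)
snap("wrist","w11.png"); 
im=vision.read_camera("scene"); cv2.imwrite("pics/s11.png",im[:,:,::-1])
for a,c,b in blobs("scene",im,(6,200,130),(15,255,255),40)[0]: print(a,c.round(1),b)
i0=cv2.imread("pics/scene0.png")[:,:,::-1]
for a,c,b in blobs("scene",i0,(6,200,130),(15,255,255),40)[0]: print("start",a,c.round(1),b)
```

```text
shift cur [-0.0004  0.0016 -0.0052] shift tgt [-0.0004  0.0016 -0.0052] turn [-0.0004 -0.0011  0.0024] press [-0.0004 -0.1216] z 0.0808 t 48.5667 q [-0.17  0.24  1.93 -0.    0.97 -1.84] F [-8.3 -3.7  7. ] 0.14248938785481177
```

Contact with the stop is felt (+7 N). Release and withdraw straight up.

Call:
jog_arm(turn=[[0,0,0],[0,0,0],[0,0,0],[0,0,0],[0,0,0],[0,0,0],[0,0,0],[0,0,0],[0,0,0],[0,0,0],[0,0,0],[0,0,0],[0,0,0]], delta_pos=[[0,0,0],[0,0,0],[0,0,0],[0,0,0],[0,0,-0.01],[0,0,-0.02],[0,0,-0.03],[0,0,-0.03],[0,0,-0.03],[0,0,-0.03],[0,0,-0.03],[0,0,0],[0,0,0]], gripper=[0.01,0.02,0.03,0.03,0.03,0.03,0.03,0.03,0.03,0.03,0.03,0.03,0.03])

```text
time: 49.75
tool_pos: [0.5883, -0.0738, 0.2635]
tcp_rot: [-0.161, 3.13, -0.002]
wrist_force: [-1.2, -0.4, -0.5]
width: 0.347
grip_force: 0.0
```

Call:
jog_arm(turn=[[0,0,0],[0,0,0],[0,0,0],[0,0,0],[0,0,0],[0,0,0],[0,0,0],[0,0,0],[0,0,0]], delta_pos=[[0,-0.03,-0.01],[0,-0.03,-0.01],[0,-0.03,-0.01],[0,-0.03,-0.01],[0,-0.03,-0.01],[0,-0.03,-0.01],[0,0,0],[0,0,0],[0,0,0]], gripper=[0.03,0.03,0.03,0.03,0.03,0.03,0.03,0.03,0.03])

```text
time: 50.5
tool_pos: [0.6039, -0.2521, 0.3176]
tcp_rot: [0.16, -3.135, -0.003]
wrist_force: [0.1, 0.7, -0.3]
width: 0.347
grip_force: 0.0
```

Run:
```python
from forms import *
im=vision.read_camera("top"); cv2.imwrite("pics/t12.png",im[:,:,::-1]); s=vision.read_camera("scene"); cv2.imwrite("pics/s12.png",s[:,:,::-1])
for n,f in(("scene","s12.png"),("scene","scene0.png"),("top","t12.png"),("top","top0.png")):
    i=cv2.imread("pics/"+f)[:,:,::-1]
    print(f,[(a,c.round(1)) for a,c,b in blobs(n,i,(6,200,130),(15,255,255),25)[0]])
print(read_state()["tool_pos"],read_state()["joint_vel"].max(),read_state()["time"])
cv2.imwrite("pics/m12.png",np.hstack([cv2.resize(im[180:340,190:350,::-1],(400,400)),cv2.resize(s[190:350,270:450,::-1],(400,400))]))
```

```text
s12.png []
scene0.png []
t12.png [(np.int32(92), array([326.2, 232.6])), (np.int32(28), array([324.9, 248.5]))]
top0.png [(np.int32(37), array([517.6, 145.9])), (np.int32(32), array([324.1, 219.9])), (np.int32(77), array([326.7, 244.1]))]
[ 0.604  -0.2513  0.3179] 0.00973570967818717 50.6
```

View pics/m12.png

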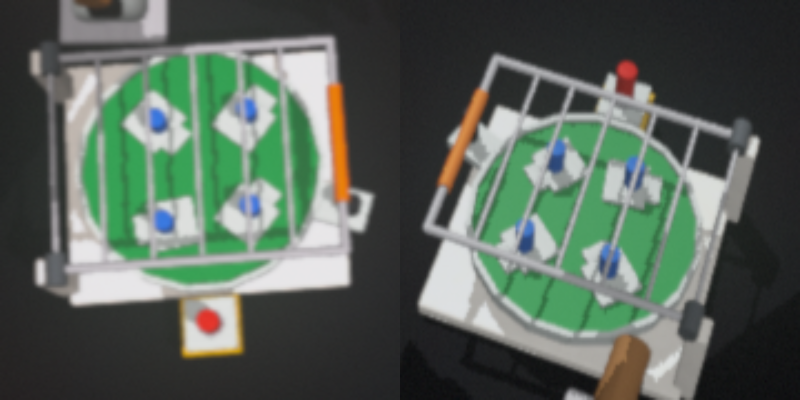

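The guard is shut: its corner in the scene view is at (313.6,212.8), against (313.8,212.5) at the start. Four forms lie flat, the pin is in, and the arm is clear, so I hand in.

```bash
python3 -c "
from workcell import ticket
print(ticket.finish_job())"
```

```text
the job is handed in; nothing more can be done
None
```

The press is ready and the job is handed in at about 51 s: table pinned in line, all four forms flat on the pad, and the guard lowered shut; the hand-in gave no verdict.

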